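# Tip the kit pieces out of the hopper into the tray

## Task

Hand out one kit's wooden pieces: take the glue stick that is in the way in front of the tipping hopper and stand it in its ring stand, then slide the tray along the table, without lifting it, up to the front of the hopper. Swing the hopper's bin over with its crank until all five pieces have dropped into the tray, then swing the bin back fully upright. Leave the tray flat on the table with all pieces in it, and do not disturb the other things on the table.

Things in the scene. Friction and masses are not known exactly. Their poses are not given: they have to be found in the camera images.
- hopper: fixed plywood stand of the tipping hopper: base 120 x 107 x 8 mm, from y = -12 to +95 mm; two side cheeks 8 mm thick at x = +-56 mm, 125 mm high at the pivot (y -12 to 20 mm), 83 mm behind it. Origin on the table under the pivot; x runs along the pivot axis, +y to the back; the bin tips its mouth towards -y, over the table in front of the stand
- bin (a joint): tipping angle of the bin: 0 = upright on its rest, grows as the mouth tips over towards the stand's -y side, up to 2.5 rad (fully tipped, mouth well below level). Stiff pivot: it stays where it is left, about 0.25 N m to turn
- pivot (a point): centre of the pivot axis, 110 mm above the table, fixed to the stand
- lip (a point): middle of the bin's pouring edge, 50 mm from the pivot: right above it when upright, 30 mm in front of and 40 mm below it when fully tipped. The bin is an open-topped brown box 90 x 90 x 90 mm outside, 5 mm walls; upright it fills y = 0 to +90 mm of the stand, 70 to 160 mm above the table
- crank_grip (a point): middle of the crank handle that turns the bin: level round bar 14 mm thick, parallel to the stand's x axis, from x = -70 to -136 mm, ended by a 22 mm disc; crank arm at x = -66 mm. This point: x = -105 mm, 75 mm from the pivot axis; with the bin upright it is 71 mm behind (+y) and 25 mm above the pivot; it goes over the top to the front as the bin tips
- tray: open plywood sorting tray, 130 (x) x 140 (y) x 36 mm high, walls and floor 5 mm, loose, about 0.25 kg; origin under its middle, z up
- tray_tab (a point): top of the tray's grip tab: an upright plate 10 mm thick (x), 50 mm wide (y), 58 mm high, standing on the table on the outside of the tray's -x wall, 70 mm from the tray's middle
- glue_stick: glue stick standing upright, 26 mm in diameter (cap 25 mm), 95 mm high, grey with a black cap, 0.04 kg; origin in the middle of its foot, z up. It starts where the tray has to go
- holder: ring stand for the glue stick, fixed: a plywood foot 60 x 60 x 8 mm with an upright metal ring on it, bore 32 mm, 44 mm outside, top at 46 mm above the table. Origin under its middle, on the bore's axis; the bore's floor is 8 mm above the table
- piece1: wooden block, 19 x 19 x 26 mm, 16 g, starts in the bin; origin at its centre
- piece2: wooden dowel piece, 20 mm in diameter, 24 mm long, 16 g, starts in the bin; origin at its centre
- piece3: wooden block, 19 x 19 x 26 mm, 16 g, starts in the bin; origin at its centre
- piece4: wooden dowel piece, 20 mm in diameter, 24 mm long, 16 g, starts in the bin; origin at its centre
- piece5: wooden block, 19 x 19 x 26 mm, 16 g, starts in the bin; origin at its centre
- jar: small glass jar with a steel cap, 48 mm in diameter, 75 mm high; bystander, not to be disturbed
- tape: roll of clear tape lying flat, 90 mm in diameter, 24 mm high; bystander, not to be disturbed
- mouse: black computer mouse, 58 x 100 x 32 mm; bystander, not to be disturbed
- phone: black phone lying flat, 75 x 155 x 9 mm; bystander, not to be disturbed
- screwdriver: screwdriver lying flat, 170 mm long; bystander, not to be disturbed
- battery_pack: black battery holder with three cells, 60 x 65 x 21 mm; bystander, not to be disturbed

How it is judged:
By the outcome, as a careful person would: the job done as asked, in the order asked, and still so for the second after the job is handed in, with the robot touching nothing.
It also fails if it takes over 72 s, if anything falls off the work surface, if the arm or the gripper's body presses on something with over 40 N, if the wrist force passes 120 N, or if a joint passes its speed limit or range.

## Robot

A 6-joint arm with a two-finger parallel gripper is mounted at the origin on the work surface. World frame = base frame: x ahead of the robot, y to its left, z up, the work surface at z = 0. Lengths are in m, angles in rad, forces in N, time in s.
With the tool pointing down it reaches from about 0.275 to 0.725 m from the base axis. Payload 15.9 kg.
Tool frame: the origin (TCP) lies midway between the tips of the shut fingers; the grasp point (between the pads) lies 19 mm behind it; x points along the fingers, y is the direction in which the jaws open and shut, and the axes are right-handed (so a half turn about x gives the same grasp; the last joint's range is limited). The gripper opens to 85 mm and grips with 20 to 120 N. Pads are 22 mm wide; open, the fingers measure 114 mm over their backs; the gripper's body (76 mm by 85 mm) begins 54 mm behind the grasp point. The pads swing forward as they close: fully open they stand 13 mm farther back than shut.
Start: joints at [-1.173, 0.213, -0.034, 1.323, 0, 1.571], TCP at [0.194, -0.461, 0.231] pointing down, gripper open.
Joint ranges: [-2.98, 2.98], [-0.74, 1.72], [-1.14, 1.35], [-2.1, 2.04], [-1.57, 1.44], [-3.14, 3.14]. Speed limits (rad/s): [1.89, 1.89, 2.39, 2.57, 3.14, 3.14].

## Interface

Orientations are given as a unit quaternion [x, y, z, w].
In Python, from cell import monitor, cams, job gives the robot as it stands.
- The arm moves only by the tool jog_arm, never from a script. Its argument "deltas" is a list of rows, each a list of 7 numbers: the opening, from 0 (shut) to 1 (fully open), then the shift along the tool's x, y, z in mm, then the turn, a rotation vector about the tool's x, y, z in degrees. A call has 1 to 20 rows; each row shifts and turns the commanded pose from where the row before left it, along the tool's axes as they then stand; what a row does not reach is not made up. A row lasts 1/12 s, in which the tool goes at most 41.7 mm and 7.16 degrees, less where a joint would pass 70% of its speed; a pose out of reach is approached as far as the arm can. A call with a gripper value outside its range is refused whole. The fingers move at their own pace and stop on an object; "newtons" is the grip in N (left out, the last holds). Time passes only in rows, so rows that do not move let the fingers close. It gives the time, the measured TCP pose, the force and the opening at its end, in the units of the state.
- monitor.read_state(): the state, without advancing time (a new reading comes with each control period).
- cams.capture(name): name is "scene" or "top" or "wrist"; returns a dict with "frame" (480x640x3 uint8, red, green, blue), "camera_matrix" (3x3 intrinsics, pixels), "k1" (the pictures are not rectified: a ray, as slopes to the right and down, at radius r is drawn at 1 + k1 r^2 times it, then the intrinsics apply), "R" (3x3) and "t" (3): a world point X has camera coordinates R X + t. Camera axes: x right, y down, z forward; pixel columns grow to the right and rows downward; lengths in m; the calibration is good to about 2 mm. A picture is of the moment at which its call begins. There is no depth.
- job.hand_in(): hands the job in, once; it reports no verdict.
The state is a dict: "t": time; "q": joint angles; "joint_velocities": joint speeds; "tau": joint torques, N m; "ee_pos": TCP position; "ee_rot": TCP orientation; "ft_force": force on the tool from outside, world axes, zero at the start; "wrist_torque": the same for the moment, N m; "opening": finger opening in m.
Only numpy, scipy, OpenCV 4.12 (cv2) and the standard library are available. Lean on these libraries where they do the work, as an engineer would, in place of code of your own. Each camera call takes 0.05 s, during which the arm holds its last target.

## Working session

There is one attempt and no reset: what is moved stays moved. The work goes in short steps, Python scripts to look and compute and a tool call to move; the robot and the scene stay as the last step left them, time stands still between calls to the robot, and variables do not carry over. Pictures are saved under pics/ and viewed, and the job is handed in when it is done.

Besides the shell and the picture viewer there is one more tool, called after "Emit:" as name(argument=value, ...) on one line, values as JSON. jog_arm: Moves the arm, as the interface text tells. Its arguments: {"type":"object","properties":{"deltas":{"type":"array","items":{"type":"array","items":{"type":"number"}}},"newtons":{"type":"number"}},"required":["deltas"]}

```bash
ls; mkdir -p pics
python3 - <<'E'
from cell import monitor,cams
import cv2
s=monitor.read_state();print(s)
for n in("scene","top","wrist"):
    c=cams.capture(n);cv2.imwrite(f"pics/{n}0.png",c["frame"][:,:,::-1]);print(n,c["camera_matrix"],c["k1"],c["R"],c["t"])
E
```

```text
pics
{'t': 0.0, 'q': array([-1.17304100e+00,  2.13373969e-01, -3.50130945e-02,  1.32351129e+00,
       -7.10556729e-06,  1.57077454e+00]), 'joint_velocities': array([ 0.00035167,  0.00144018,  0.00081913,  0.00010176, -0.0018645 ,
       -0.00119369]), 'tau': array([ 1.24408114e-03, -6.86151981e+01,  4.87127709e+01,  1.73990690e-02,
       -1.01325893e-04,  1.21929784e-06]), 'ee_pos': array([ 0.19354719, -0.46066813,  0.23082552]), 'ee_rot': array([-0.69308789, -0.14009153,  0.69324676, -0.13932863]), 'ft_force': array([-0.73376129,  0.69024934, -0.07887051]), 'wrist_torque': array([ 0.00749631, -0.01988537,  0.01123596]), 'opening': 0.08563136554190422}
scene [[484.53216153   0.         313.90478336]
 [  0.         484.53216153 244.1199685 ]
 [  0.           0.           1.        ]] 0.04119390995259563 [[-0.19490411  0.98075391 -0.01158235]
 [ 0.77235232  0.14618865 -0.618143  ]
 [-0.60455296 -0.12942427 -0.78598033]] [ 0.12413778 -0.3646386   1.44981976]
top [[550.32114966   0.         315.30511317]
 [  0.         550.32114966 233.60983552]
 [  0.           0.           1.        ]] 0.022780488879236324 [[-0.01871597 -0.99982349 -0.00164296]
 [-0.98077725  0.01867861 -0.19423462]
 [ 0.19423103 -0.00202391 -0.98095373]] [0.00510763 0.58220837 1.24490886]
wrist [[336.8000517    0.         318.16155603]
 [  0.         336.8000517  236.45291514]
 [  0.           0.           1.        ]] -0.04973657195734924 [[ 0.3880657  -0.92163099 -0.00114927]
 [-0.87494794 -0.36880041  0.3137712 ]
 [-0.28960511 -0.12075829 -0.94949793]] [-0.49982552 -0.0410263   0.38110912]
```

View pics/scene0.png

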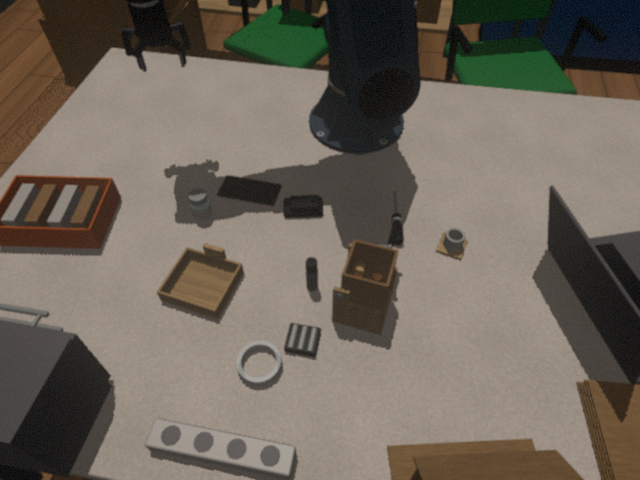

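View pics/top0.png

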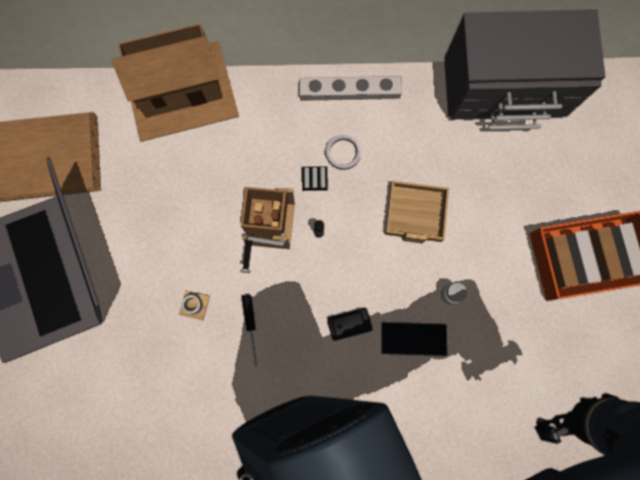

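View pics/wrist0.png

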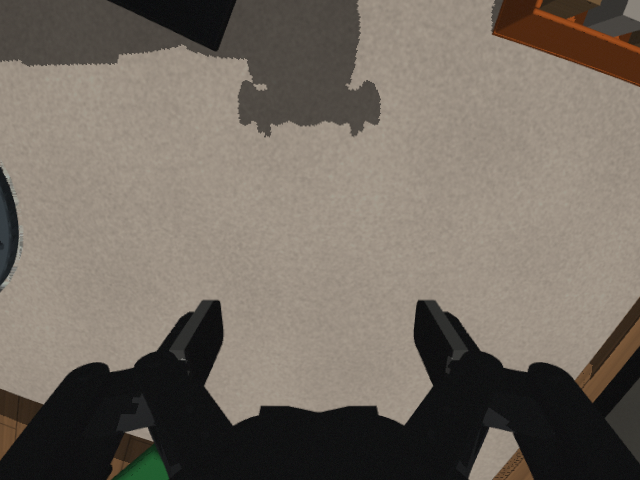

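```bash
cat > h.py <<'E'
import numpy as np,cv2
from cell import monitor,cams
def cap(n,f=None):
    c=cams.capture(n)
    if f: cv2.imwrite(f"pics/{f}.png",c["frame"][:,:,::-1]);np.savez(f"pics/{f}.npz",K=c["camera_matrix"],k1=c["k1"],R=c["R"],t=c["t"],im=c["frame"])
    return dict(K=c["camera_matrix"],k1=float(c["k1"]),R=c["R"],t=c["t"],im=c["frame"])
def load(f): 
    d=np.load(f"pics/{f}.npz");return {k:d[k] for k in d}
def proj(c,X):
    X=np.atleast_2d(X);p=(c["R"]@X.T).T+c["t"];s=p[:,:2]/p[:,2:]
    s=s*(1+c["k1"]*(s**2).sum(1,keepdims=True));K=c["K"]
    return s*[K[0,0],K[1,1]]+[K[0,2],K[1,2]]
def ray(c,uv):
    K=c["K"];d=(np.array(uv,float)-[K[0,2],K[1,2]])/[K[0,0],K[1,1]];s=d.copy()
    for _ in range(20): s=d/(1+c["k1"]*(s@s))
    R=c["R"];v=R.T@np.append(s,1);o=-R.T@c["t"];return o,v/np.linalg.norm(v)
def atz(c,uv,z):
    o,v=ray(c,uv);return o+v*(z-o[2])/v[2]
def tri(*prs):
    A=np.zeros((3,3));b=np.zeros(3);rs=[ray(c,u) for c,u in prs]
    for o,v in rs:
        P=np.eye(3)-np.outer(v,v);A+=P;b+=P@o
    X=np.linalg.solve(A,b);return X,[np.linalg.norm((np.eye(3)-np.outer(v,v))@(X-o))*1000 for o,v in rs]
def crop(c,x0,y0,x1,y1,k,f):
    cv2.imwrite(f"pics/{f}.png",cv2.resize(c["im"][y0:y1,x0:x1,::-1],None,fx=k,fy=k,interpolation=cv2.INTER_CUBIC))
E
python3 - <<'E'
from h import *
s=cap("scene","s1");t=cap("top","t1")
crop(s,150,170,480,370,2.4,"s1c");crop(t,170,120,480,320,2.5,"t1c")
E
```

```text
(no output)
```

View pics/s1c.png

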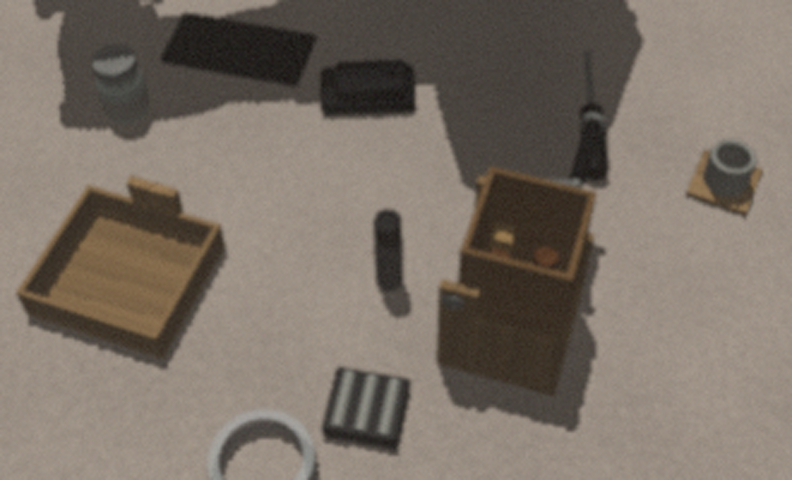

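View pics/t1c.png

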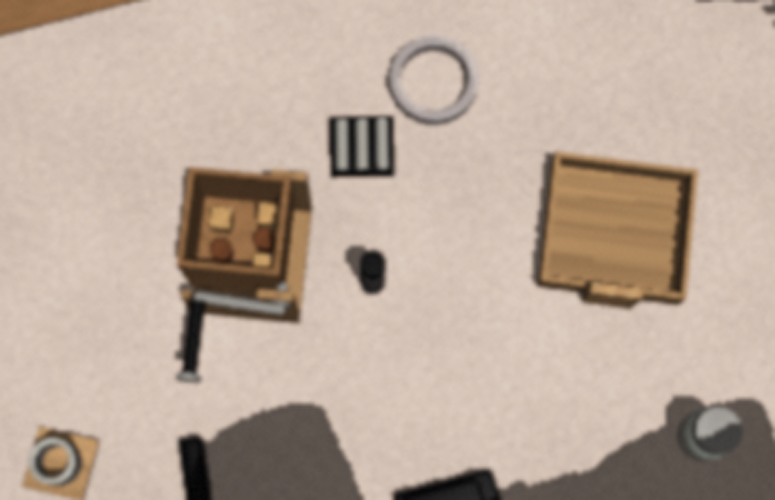

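```bash
cat > m1.py <<'E'
from h import *
s=load("s1");t=load("t1")
T=lambda u,v:(u/2.5+170,v/2.5+120)
S=lambda u,v:(u/2.4+150,v/2.4+170)
def r(n,a,b,z):
    X,e=tri((t,T(*a)),(s,S(*b)));print(n,X.round(4),np.round(e,1),"top@z",atz(t,T(*a),z).round(4)[:2],"scene@z",atz(s,S(*b),z).round(4)[:2])
r("glue",(372,258),(387,216),.095)
r("hold",(57,461),(733,155),.046)
for i,(a,b) in enumerate([((556,155),(22,293)),((695,172),(90,188)) ,((685,300),(222,228)),((540,284),(162,345))]):pass
r("trayFarRight",(695,172),(22,293),.036)
r("trayFarLeft",(556,155),(162,345),.036)
r("trayNearLeft",(540,284),(222,228),.036)
r("trayNearRight",(685,300),(90,188),.036)
r("tab",(615,292),(156,184),.058)
r("binFarL",(190,170),(575,278),.16)
r("binFarR",(290,180),(465,250),.16)
r("binNearR",(280,275),(490,170),.16)
r("binNearL",(182,265),(595,193),.16)
for p in [(196,305),(188,375)]: print("crank",atz(t,T(*p),.135).round(4))
E
python3 m1.py
```

```text
glue [ 0.5977 -0.0133  0.1002] [1. 1.] top@z [ 0.599  -0.0143] scene@z [ 0.5938 -0.0131]
hold [0.4224 0.2872 0.0414] [4.1 4.1] top@z [0.4221 0.282 ] scene@z [0.4255 0.2905]
trayFarRight [ 0.6926 -0.3312  0.03  ] [2. 2.] top@z [ 0.6916 -0.3317] scene@z [ 0.6957 -0.326 ]
trayFarLeft [ 0.7153 -0.1959  0.0197] [3.7 3.7] top@z [ 0.7116 -0.1971] scene@z [ 0.7234 -0.1865]
trayNearLeft [ 0.5854 -0.1764  0.0233] [1.2 1.2] top@z [ 0.5832 -0.1758] scene@z [ 0.5938 -0.171 ]
trayNearRight [ 0.566  -0.3144  0.0274] [1.6 1.6] top@z [ 0.5649 -0.3139] scene@z [ 0.5718 -0.3085]
tab [ 0.5697 -0.2418  0.0558] [1.9 1.9] top@z [ 0.5698 -0.2432] scene@z [ 0.5711 -0.2388]
binFarL [0.6687 0.149  0.1553] [2.8 2.8] top@z [0.6675 0.1456] scene@z [0.6715 0.1517]
binFarR [0.6579 0.0607 0.1542] [3.2 3.2] top@z [0.6567 0.0573] scene@z [0.6615 0.0643]
binNearR [0.5725 0.0693 0.1526] [2.2 2.2] top@z [0.5712 0.0667] scene@z [0.5781 0.072 ]
binNearL [0.5826 0.1562 0.1551] [3.4 3.4] top@z [0.5818 0.1521] scene@z [0.586  0.1594]
crank [0.5507 0.1428 0.135 ]
crank [0.4884 0.1495 0.135 ]
```

```bash
cat >> h.py <<'E'
from scipy.spatial.transform import Rotation as Ro
def pose():
    s=monitor.read_state();return s,np.array(s["ee_pos"]),Ro.from_quat(s["ee_rot"])
def down(yaw):
    # tool x down, tool y at heading yaw (deg, world)
    a=np.radians(yaw);x=np.array([0,0,-1.]);y=np.array([np.cos(a),np.sin(a),0]);return Ro.from_matrix(np.c_[x,y,np.cross(x,y)])
def delta(P,yaw=None,p0=None,R0=None):
    s,p,R=pose()
    if p0 is not None:p,R=p0,R0
    d=R.inv().apply(np.array(P)-p)*1000
    rv=np.zeros(3) if yaw is None else (R.inv()*down(yaw)).as_rotvec(degrees=True)
    print("shift mm (tool, before turn)",d.round(1),"turn",rv.round(2));return d,rv
E
python3 - <<'E'
from h import *
s,p,R=pose();print(R.as_matrix().round(3))
y=R.as_matrix()[:,1];print("jaw heading",np.degrees(np.arctan2(y[1],y[0])))
c=load("t1");w=np.load
s1=cams.capture("wrist");o=-s1["R"].T@s1["t"]
print("cam in tool mm",R.inv().apply(o-p)*1000,"\n",(R.as_matrix().T@s1["R"].T).round(3))
delta([.55,-.09,.25],-8)
E
```

```text
[[-0.     0.387 -0.922]
 [ 0.001 -0.922 -0.387]
 [-1.    -0.001  0.   ]]
jaw heading -67.21041612906504
cam in tool mm [-143.30523012    0.35020389  -81.00286914] 
 [[ 0.    -0.314  0.949]
 [ 1.     0.001  0.   ]
 [-0.001  0.949  0.314]]
shift mm (tool, before turn) [ -18.8 -203.9 -472.2] turn [-5.921e+01 -1.000e-02  2.000e-02]
```

Run:
```python
from h import *
d,_=delta([.56,-.06,.25],-8);print(d/16,np.linalg.norm(d)/16)
```

```text
shift mm (tool, before turn) [ -18.8 -227.6 -493. ] turn [-5.921e+01 -1.000e-02  2.000e-02]
[ -1.17411934 -14.22757945 -30.81542169] 33.961636996374125
```

Emit:
jog_arm(deltas=[[1, -1.2, -14.2, -30.8, 0, 0, 0], [1, -1.2, -14.2, -30.8, 0, 0, 0], [1, -1.2, -14.2, -30.8, 0, 0, 0], [1, -1.2, -14.2, -30.8, 0, 0, 0], [1, -1.2, -14.2, -30.8, 0, 0, 0], [1, -1.2, -14.2, -30.8, 0, 0, 0], [1, -1.2, -14.2, -30.8, 0, 0, 0], [1, -1.2, -14.2, -30.8, 0, 0, 0], [1, -1.2, -14.2, -30.8, 0, 0, 0], [1, -1.2, -14.2, -30.8, 0, 0, 0], [1, -1.2, -14.2, -30.8, 0, 0, 0], [1, -1.2, -14.2, -30.8, 0, 0, 0], [1, -1.2, -14.2, -30.8, 0, 0, 0], [1, -1.2, -14.2, -30.8, 0, 0, 0], [1, -1.2, -14.2, -30.8, 0, 0, 0], [1, -1.2, -14.2, -30.8, 0, 0, 0]])

```text
t: 1.63
ee_pos: [0.5609, -0.059, 0.2505]
ee_rot: [0.693, 0.14, -0.693, 0.14]
ft_force: [0.9, -0.7, -0.2]
opening: 0.0853
```

Emit:
jog_arm(deltas=[[1, 0, 0, 0, -6.6, 0, 0], [1, 0, 0, 0, -6.6, 0, 0], [1, 0, 0, 0, -6.6, 0, 0], [1, 0, 0, 0, -6.6, 0, 0], [1, 0, 0, 0, -6.6, 0, 0], [1, 0, 0, 0, -6.6, 0, 0], [1, 0, 0, 0, -6.6, 0, 0], [1, 0, 0, 0, -6.6, 0, 0], [1, 0, 0, 0, -6.4, 0, 0], [1, 0, 0, 0, 0, 0, 0], [1, 0, 0, 0, 0, 0, 0]])

```text
t: 2.55
ee_pos: [0.56, -0.0606, 0.2504]
ee_rot: [-0.534, -0.463, 0.535, -0.463]
ft_force: [0.2, -0.3, -0.1]
opening: 0.0852
```

Run:
```python
from h import *
s,p,R=pose();print(s["t"],p,R.as_matrix().round(3),s["q"].round(2))
cap("wrist","w1")
```

```text
2.55 [ 0.55998249 -0.06057673  0.25042748] [[-0.     0.99  -0.143]
 [ 0.    -0.143 -0.99 ]
 [-1.    -0.    -0.   ]] [-0.11  0.35  0.19  1.42  0.    1.61]
```

View pics/w1.png

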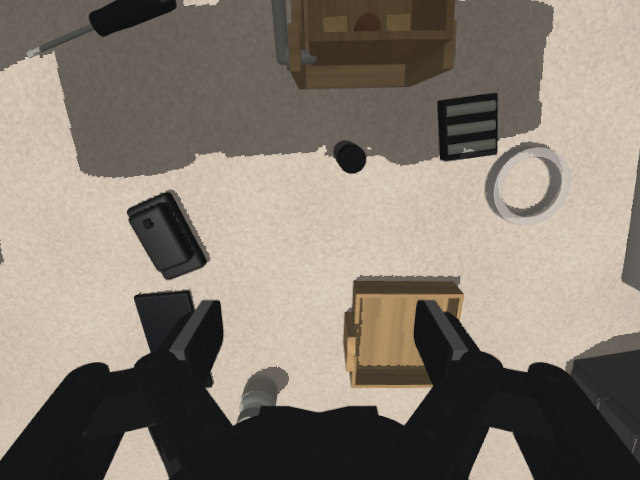

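Run:
```python
from h import *
c=load("w1");crop(c,270,0,600,220,2.4,"w1a");crop(c,330,260,480,400,4,"w1b")
```

```text
(no output)
```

View pics/w1a.png

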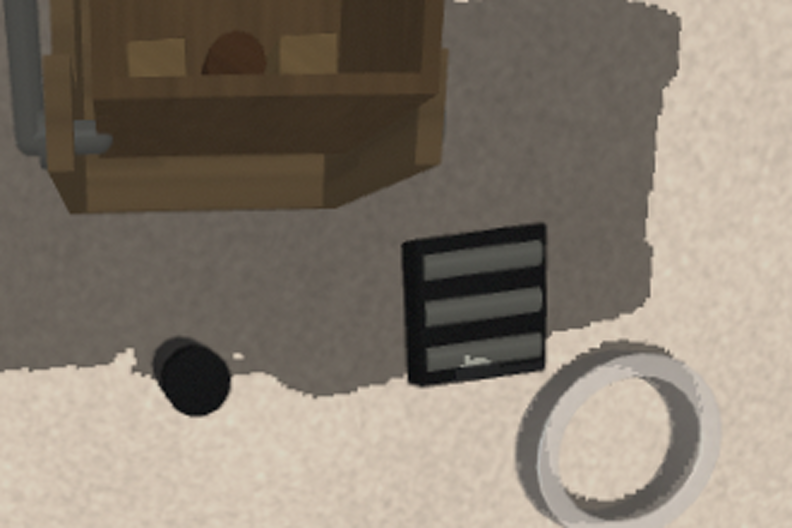

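View pics/w1b.png

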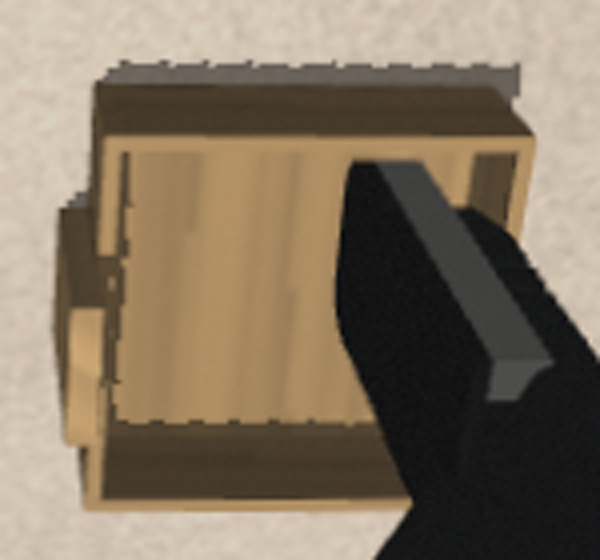

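```bash
cat > m2.py <<'E'
from h import *
s=load("s1");t=load("t1");w=load("w1")
T=lambda u,v:(t,(u/2.5+170,v/2.5+120))
S=lambda u,v:(s,(u/2.4+150,v/2.4+170))
A=lambda u,v:(w,(u/2.4+270,v/2.4))
B=lambda u,v:(w,(u/4+330,v/4+260))
print("glue",tri(A(196,380),T(372,258),S(387,216)), [atz(*x,.095).round(4) for x in(A(196,380),T(372,258),S(387,216))])
l=atz(*A(72,213),0);r=atz(*A(336,207),0);print("base front",l,r,np.linalg.norm(l-r),np.degrees(np.arctan2(*(r-l)[1::-1])), (l+r)/2)
bs=[("FR rim",B(0,0))]
print("bat L", atz(*A(403,242),.021),atz(*A(408,385),.021),atz(*A(410,385),0))
fl=atz(*B(533,136),.036);nl=atz(*B(106,136),.036);nr=atz(*B(88,505),.036)
print("tray farL nearL nearR",fl,nl,nr,np.linalg.norm(fl-nl),np.linalg.norm(nr-nl))
tb=[atz(*B(u,v),.058) for u,v in((70,308),(103,308),(66,443),(90,443))];print("tab",*tb,np.mean(tb,0))
print("tab tri",tri(B(82,376),T(615,292),S(156,184)))
print("lip corners",[tri(a,b,c) for a,b,c in((A(95,97),T(280,275),S(490,170)),(A(438,93),T(290,180),S(465,250)))])
E
python3 m2.py
```

```text
glue (array([ 0.59721981, -0.01270577,  0.09960853]), [np.float64(1.4125597691067806), np.float64(1.7364664148496805), np.float64(0.333521375485229)]) [array([ 0.5969, -0.0119,  0.095 ]), array([ 0.599 , -0.0143,  0.095 ]), array([ 0.5938, -0.0131,  0.095 ])]
base front [0.55792416 0.06010867 0.        ] [0.67661151 0.04620333 0.        ] 0.11949914015240803 -6.682277392491691 [0.61726783 0.053156   0.        ]
bat L [0.69912999 0.02677138 0.021     ] [ 0.69881341 -0.03506813  0.021     ] [ 0.70692726 -0.03824803  0.        ]
tray farL nearL nearR [ 0.71705771 -0.19461123  0.036     ] [ 0.58999848 -0.17568933  0.036     ] [ 0.5698498  -0.31165717  0.036     ] 0.12846045399767428 0.13745261628279795
tab [ 0.57256216 -0.21836345  0.058     ] [ 0.5821317  -0.21977119  0.058     ] [ 0.56588599 -0.26658537  0.058     ] [ 0.57314029 -0.2676609   0.058     ] [ 0.57343003 -0.24309523  0.058     ]
tab tri (array([ 0.57132528, -0.24149974,  0.05807245]), [np.float64(2.285337120931241), np.float64(2.2885265067605323), np.float64(2.5823052272339417)])
lip corners [(array([0.57323313, 0.07014206, 0.15390759]), [np.float64(1.8251320107469293), np.float64(3.145563659396394), np.float64(1.4315458318480805)]), (array([0.66022275, 0.06046755, 0.15793456]), [np.float64(3.142381984279178), np.float64(4.162089734651104), np.float64(3.6590863647448817)])]
```

Run:
```python
from h import *
delta([.597,-.0125,.055],-8)
```

```text
shift mm (tool, before turn) [195.4  29.8 -52.9] turn [-0.25  0.    0.01]
```

Emit:
jog_arm(deltas=[[1, 15, 10, -17.6, 0, 0, 0], [1, 15, 10, -17.6, 0, 0, 0], [1, 15, 9.8, -17.7, 0, 0, 0], [1, 25, 0, 0, 0, 0, 0], [1, 25, 0, 0, 0, 0, 0], [1, 25, 0, 0, 0, 0, 0], [1, 25, 0, 0, 0, 0, 0], [1, 25, 0, 0, 0, 0, 0], [1, 25.4, 0, 0, 0, 0, 0], [1, 0, 0, 0, 0, 0, 0], [0.2, 0, 0, 0, 0, 0, 0], [0.2, 0, 0, 0, 0, 0, 0], [0.2, 0, 0, 0, 0, 0, 0], [0.2, 0, 0, 0, 0, 0, 0], [0.2, 0, 0, 0, 0, 0, 0], [0.2, 0, 0, 0, 0, 0, 0]], newtons=25)

```text
t: 3.93
ee_pos: [0.5976, -0.0124, 0.0563]
ee_rot: [0.534, 0.463, -0.533, 0.464]
ft_force: [-2.2, -0.0, 7.1]
opening: 0.0247
```

Run:
```python
from h import *
s,p,R=pose();print(s["t"],p,s["opening"],s["ft_force"])
cap("wrist","w2");t=cap("top","t2");crop(t,170,120,480,320,2.5,"t2c")
```

```text
3.9333 [ 0.59755697 -0.01235006  0.05626986] 0.02470320296657094 [-2.19725254 -0.03596318  7.10885298]
```

View pics/w2.png

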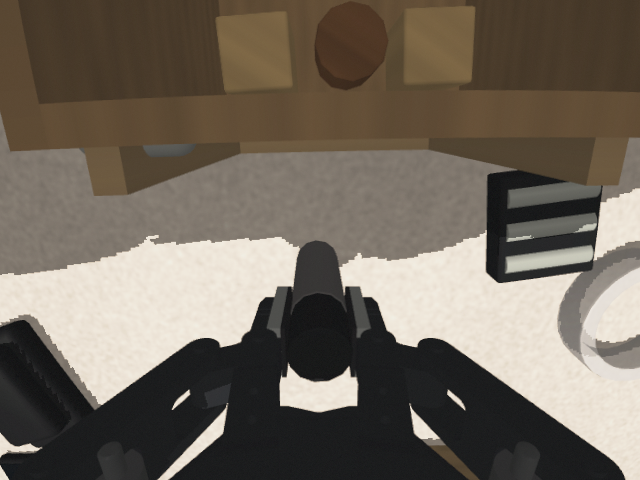

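Run:
```python
from h import *
d,_=delta([.42,.17,.256],-8);print(d/8)
```

```text
shift mm (tool, before turn) [-200.  -200.9 -155.8] turn [-0.02 -0.02 -0.1 ]
[-25.00433595 -25.11447968 -19.48001744]
```

Emit:
jog_arm(deltas=[[0.2, -20, 0, 0, 0, 0, 0], [0.2, -30, 0, 0, 0, 0, 0], [0.2, -30, 0, 0, 0, 0, 0], [0.2, -30, 0, 0, 0, 0, 0], [0.2, -30, 0, 0, 0, 0, 0], [0.2, -30, 0, 0, 0, 0, 0], [0.2, -30, 0, 0, 0, 0, 0], [0.2, 0, -25, -19.5, 0, 0, 0], [0.2, 0, -25, -19.5, 0, 0, 0], [0.2, 0, -25, -19.5, 0, 0, 0], [0.2, 0, -25, -19.5, 0, 0, 0], [0.2, 0, -25, -19.5, 0, 0, 0], [0.2, 0, -25, -19.5, 0, 0, 0], [0.2, 0, -25, -19.5, 0, 0, 0], [0.2, 0, -25, -19.5, 0, 0, 0], [0.2, 0, 0, 0, 0, 0, 0], [0.2, 0, 0, 0, 0, 0, 0]])

```text
t: 5.45
ee_pos: [0.4198, 0.1709, 0.2558]
ee_rot: [0.534, 0.464, -0.533, 0.465]
ft_force: [-0.6, 0.1, -1.1]
opening: 0.0247
```

Run:
```python
from h import *
s,p,R=pose();print(s["t"],p,s["opening"],s["ft_force"])
w=cap("wrist","w3");crop(w,200,0,400,150,4,"w3c")
```

```text
5.45 [0.41984824 0.17091293 0.25583582] 0.024652670983621634 [-0.59420556  0.08488658 -1.11387685]
```

View pics/w3.png

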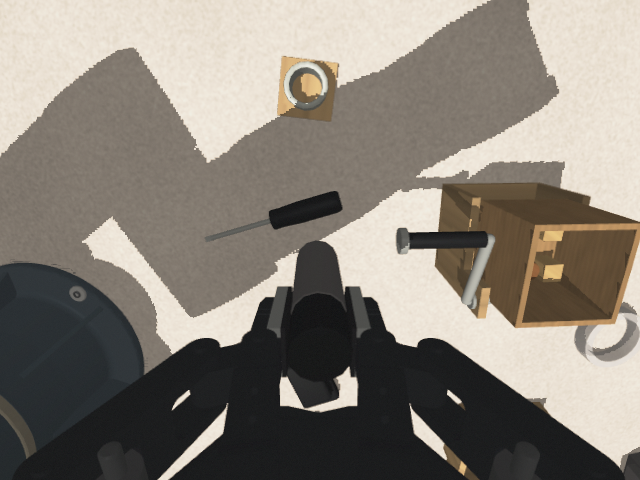

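View pics/w3c.png

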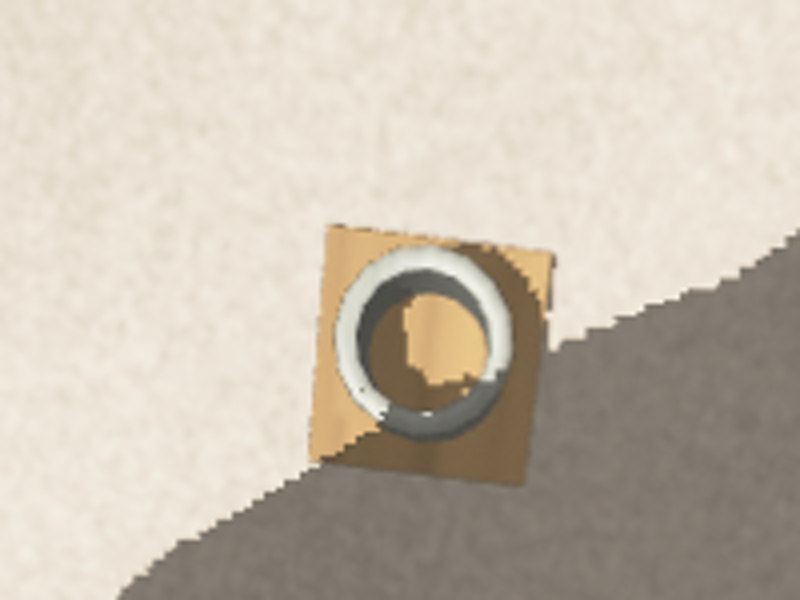

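```bash
cat > m3.py <<'E'
from h import *
s=load("s1");t=load("t1");w=load("w3")
T=lambda u,v:(t,(u/2.5+170,v/2.5+120))
S=lambda u,v:(s,(u/2.4+150,v/2.4+170))
C=lambda u,v:(w,(u/4+200,v/4))
print("ring",atz(*C(424,343),.046),tri(C(424,343),T(57,461)),tri(C(424,343),S(733,155)),tri(C(424,343),S(733,155),T(57,461)))
co=np.array([atz(*C(*u),.008) for u in((330,225),(553,253),(525,486),(310,460))]);print(co,co.mean(0),np.linalg.norm(co-np.roll(co,1,0),axis=1))
print("disc",tri((w,(402,240)),T(188,377)),atz(w,(402,240),.135))
print("bar end",tri((w,(487,240)),T(196,303)),atz(w,(487,240),.135))
ax=Ro.from_euler('z',-6.5,degrees=True)
O=np.array([.6187,.0651,0])
for x in(-70,-105,-136):
    P=O+ax.apply(np.array([x,71,135])/1000);print(x,P,proj(w,P),(proj(t,P)-[170,120])*2.5)
E
python3 m3.py
```

```text
ring [0.42502498 0.28934157 0.046     ] (array([ 0.42500732,  0.29441697, -0.00690503]), [np.float64(1.1639603656417004), np.float64(1.1639603656416366)]) (array([0.42507742, 0.29001615, 0.04549053]), [np.float64(0.6180834378563539), np.float64(0.6180834378563153)]) (array([0.42349229, 0.28796727, 0.04217719]), [np.float64(2.3106700603397523), np.float64(3.3121140676166796), np.float64(5.147686796001091)])
[[0.40408977 0.3257796  0.008     ]
 [0.46141373 0.31096392 0.008     ]
 [0.44662459 0.25324606 0.008     ]
 [0.38892855 0.26816886 0.008     ]] [0.42526416 0.28953961 0.008     ] [0.05957231 0.05920761 0.05958246 0.05959466]
disc (array([0.48809052, 0.15010744, 0.13127351]), [np.float64(0.9833025575321308), np.float64(0.9833025575320987)]) [0.4882756  0.15161054 0.135     ]
bar end (array([0.55373355, 0.14339385, 0.14172085]), [np.float64(2.833294798713137), np.float64(2.833294798713198)]) [0.55971234 0.14172938 0.135     ]
-70 [0.5571874  0.14356783 0.135     ] [[484.07735931 238.33496015]] [[195.13792047 297.77321542]]
-105 [0.52241238 0.14752994 0.135     ] [[442.92521426 239.28253132]] [[190.43829509 336.61304745]]
-136 [0.49161166 0.15103924 0.135     ] [[406.028609   240.12432937]] [[186.22589291 371.3833226 ]]
```

Run:
```python
from h import *
w=load("w3");p=np.array([.41985,.17091,.25584])
im=w["im"].copy()
a=np.linspace(0,2*np.pi,60)
for z,r in((-.0563,.013),(.0387,.0125)):
    X=np.c_[p[0]+r*np.cos(a),p[1]+r*np.sin(a),np.full(60,p[2]+z)]
    q=proj(w,X);print(q.min(0),q.max(0))
    for u in q: cv2.circle(im,tuple(int(round(v)) for v in u),0,(255,0,0),-1)
crop(dict(im=im),260,220,380,400,4,"w3g")
delta([.4251,.2894,.066],-8)
```

```text
[296.79973563 238.92899103] [337.56413726 276.78750383]
[283.1814904  324.85800446] [350.37940872 380.62183124]
shift mm (tool, before turn) [ 189.7  -12.2 -118.6] turn [ 0.06 -0.02 -0.06]
```

View pics/w3g.png

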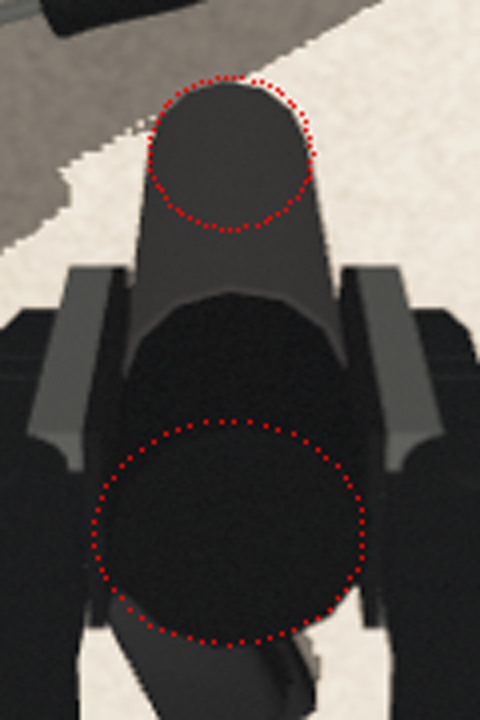

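Emit:
jog_arm(deltas=[[0.2, 0, -2.4, -23.8, 0, 0, 0], [0.2, 0, -2.4, -23.8, 0, 0, 0], [0.2, 0, -2.4, -23.8, 0, 0, 0], [0.2, 0, -2.5, -23.8, 0, 0, 0], [0.2, 0, -2.5, -23.8, 0, 0, 0], [0.2, 30, 0, 0, 0, 0, 0], [0.2, 30, 0, 0, 0, 0, 0], [0.2, 30, 0, 0, 0, 0, 0], [0.2, 30, 0, 0, 0, 0, 0], [0.2, 0, 0, 0, 0, 0, 0], [0.2, 0, 0, 0, 0, 0, 0]])

```text
t: 6.42
ee_pos: [0.4251, 0.2885, 0.1348]
ee_rot: [-0.533, -0.464, 0.535, -0.463]
ft_force: [-0.0, 0.1, -0.1]
opening: 0.0247
```

Run:
```python
from h import *
s,p,R=pose();print(s["t"],p,s["opening"],s["ft_force"])
w=cap("wrist","w4");delta([.4251,.2896,.065],-8);crop(w,220,180,420,400,2.7,"w4c")
```

```text
6.4167 [0.42507036 0.28848598 0.13478539] 0.024692560516231577 [-0.02106648  0.08458553 -0.13056041]
shift mm (tool, before turn) [71.3 -0.9 -0.3] turn [-0.07 -0.01 -0.02]
```

View pics/w4c.png

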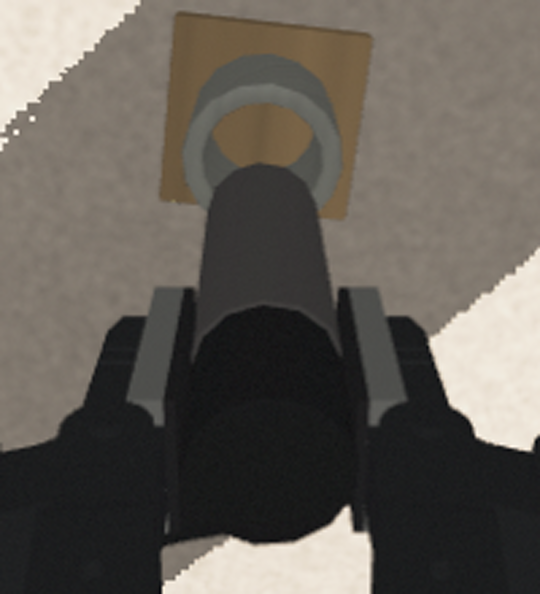

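Emit:
jog_arm(deltas=[[0.2, 15, 0, -0.4, 0, 0, 0], [0.2, 15, 0, 0, 0, 0, 0], [0.2, 15, 0, 0, 0, 0, 0], [0.2, 10, 0, 0, 0, 0, 0], [0.2, 10, 0, 0, 0, 0, 0], [0.2, 5.5, 0, 0, 0, 0, 0], [0.2, 0, 0, 0, 0, 0, 0], [0.2, 0, 0, 0, 0, 0, 0]])

```text
t: 7.13
ee_pos: [0.4254, 0.2901, 0.0652]
ee_rot: [0.534, 0.464, -0.534, 0.464]
ft_force: [0.4, 1.0, 0.0]
opening: 0.0244
```

Run:
```python
from h import *
s,p,R=pose();print(s["t"],p,s["opening"],s["ft_force"])
w=cap("wrist","w5");crop(w,220,180,420,400,2.7,"w5c")
```

```text
7.1333 [0.42543645 0.29007929 0.06515672] 0.02441441928329338 [0.3886044  1.00470384 0.00464574]
```

View pics/w5c.png

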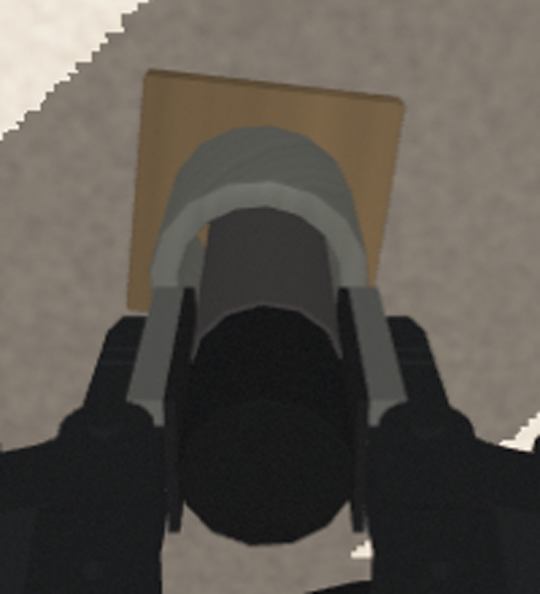

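Emit:
jog_arm(deltas=[[0.7, 0, 0, 0, 0, 0, 0], [0.7, 0, 0, 0, 0, 0, 0], [0.7, 0, 0, 0, 0, 0, 0], [0.7, 0, 0, 0, 0, 0, 0], [0.7, 0, 0, 0, 0, 0, 0], [0.7, -20, 0, 0, 0, 0, 0], [0.7, -30, 0, 0, 0, 0, 0], [0.7, -30, 0, 0, 0, 0, 0], [0.7, -30, 0, 0, 0, 0, 0], [0.7, -35, 0, 0, 0, 0, 0], [0.7, -35, 0, 0, 0, 0, 0], [0.7, 0, 0, 0, 0, 0, 0]])

```text
t: 8.18
ee_pos: [0.4269, 0.2911, 0.251]
ee_rot: [0.537, 0.464, -0.531, 0.464]
ft_force: [0.9, 0.1, 0.4]
opening: 0.06
```

Run:
```python
from h import *
s,p,R=pose();print(s["t"],p,s["opening"],s["ft_force"])
w=cap("wrist","w6");w=cap("scene","s6");crop(w,400,200,500,275,6,"s6c")
d,_=delta([.545,-.16,.25],-8.4);print(d/14)
```

```text
8.1833 [0.42685689 0.29113057 0.25100548] 0.0599506397405846 [0.93919978 0.09753865 0.44021054]
shift mm (tool, before turn) [ -4.6 180.9 429.4] turn [ 0.39 -0.1  -0.11]
[-0.32775027 12.91790764 30.669674  ]
```

View pics/w6.png

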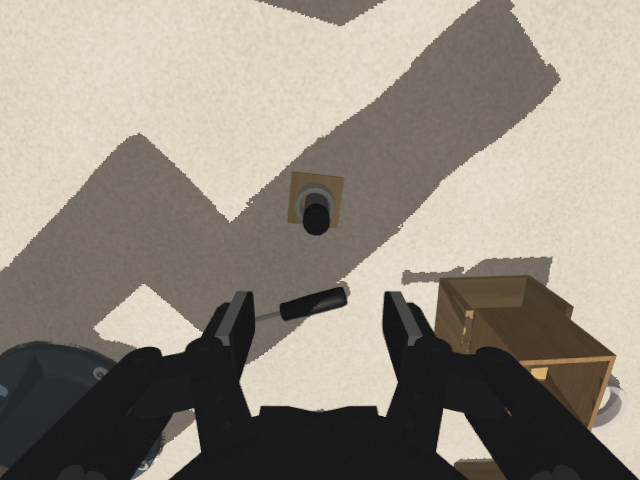

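View pics/s6c.png

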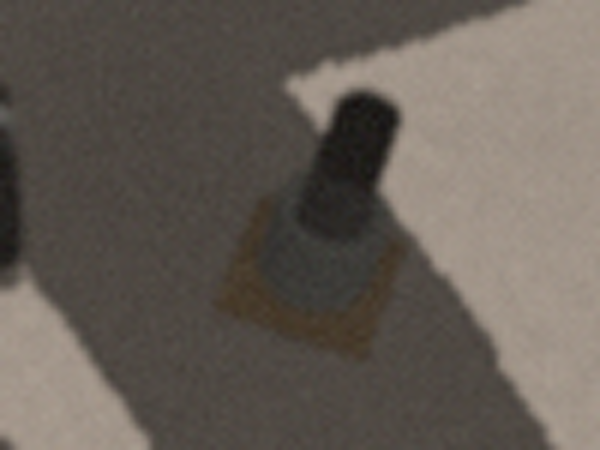

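Emit:
jog_arm(deltas=[[0.7, 0, 12.9, 30.7, 0, 0, 0], [0.7, 0, 12.9, 30.7, 0, 0, 0], [0.7, 0, 12.9, 30.7, 0, 0, 0], [0.7, 0, 12.9, 30.7, 0, 0, 0], [0.7, 0, 12.9, 30.7, 0, 0, 0], [0.7, 0, 12.9, 30.7, 0, 0, 0], [0.7, 0, 12.9, 30.7, 0, 0, 0], [0.7, 0, 12.9, 30.7, 0, 0, 0], [0.7, 0, 12.9, 30.7, 0, 0, 0], [0.7, 0, 12.9, 30.7, 0, 0, 0], [0.7, 0, 12.9, 30.7, 0, 0, 0], [0.7, 0, 12.9, 30.7, 0, 0, 0], [0.7, 0, 12.9, 30.7, 0, 0, 0], [0.7, 0, 12.9, 30.7, 0, 0, 0], [0.7, 0, 0, 0, 0, 0, 0], [0.7, 0, 0, 0, 0, 0, 0]])

```text
t: 9.62
ee_pos: [0.5436, -0.1621, 0.2429]
ee_rot: [-0.534, -0.464, 0.535, -0.462]
ft_force: [-0.5, -0.4, -0.1]
opening: 0.0597
```

Run:
```python
from h import *
s,p,R=pose();print(s["t"],p,s["opening"],s["ft_force"])
w=cap("wrist","w7");crop(w,240,150,480,330,3.2,"w7c")
```

```text
9.6167 [ 0.54357892 -0.16209927  0.24288322] 0.05971735948237728 [-0.52939071 -0.38697828 -0.10889423]
```

View pics/w7c.png

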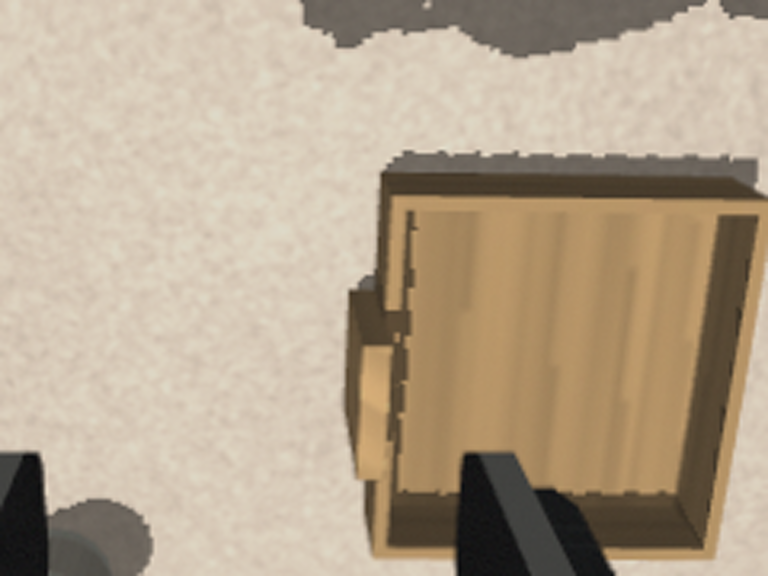

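```bash
cat > m4.py <<'E'
from h import *
w=load("w7");t=load("t1")
C=lambda u,v:(w,(u/3.2+240,v/3.2+150))
tb=np.array([atz(*C(*u),.058) for u in((362,345),(393,345),(358,480),(388,479))]);print(tb,tb.mean(0))
co=np.array([atz(*C(*u),.036) for u in((392,195),(768,198),(714,557),(374,557))]);print(co,co.mean(0),np.linalg.norm(co-np.roll(co,1,0),axis=1))
d=co[0]-co[3];print(np.degrees(np.arctan2(-d[0],d[1])));d=co[1]-co[0];print(np.degrees(np.arctan2(d[1],d[0])))
print(tri(C(376,412),(t,(615/2.5+170,292/2.5+120))))
delta([tb.mean(0)[0],tb.mean(0)[1],.042],-8.4)
E
python3 m4.py
```

```text
[[ 0.57271258 -0.21814518  0.058     ]
 [ 0.58278175 -0.21957772  0.058     ]
 [ 0.5659953  -0.26748799  0.058     ]
 [ 0.57622232 -0.26856587  0.058     ]] [ 0.57442799 -0.24344419  0.058     ]
[[ 0.58964516 -0.17504466  0.036     ]
 [ 0.71575233 -0.1936709   0.036     ]
 [ 0.69702807 -0.33231908  0.036     ]
 [ 0.56911204 -0.31320491  0.036     ]] [ 0.6428844  -0.25355989  0.036     ] [0.13967771 0.12747531 0.1399068  0.12933624]
-8.453319855578288
-8.401936878142546
(array([ 0.57330126, -0.24564073,  0.0500548 ]), [np.float64(2.113174530477264), np.float64(2.1131745304773584)])
shift mm (tool, before turn) [201.1  42.6  77.4] turn [ 0.33 -0.03  0.13]
```

Emit:
jog_arm(deltas=[[0.7, 10, 14.2, 25.8, 0.1, 0, 0], [0.7, 15, 14.2, 25.8, 0.1, 0, 0], [0.7, 20, 14.2, 25.8, 0.1, 0, 0], [0.7, 30, 0, 0, 0, 0, 0], [0.7, 30, 0, 0, 0, 0, 0], [0.7, 30, 0, 0, 0, 0, 0], [0.7, 30, 0, 0, 0, 0, 0], [0.7, 20, 0, 0, 0, 0, 0], [0.7, 15, 0, 0, 0, 0, 0], [0.7, 0, 0, 0, 0, 0, 0], [0.7, 0, 0, 0, 0, 0, 0]])

```text
t: 10.58
ee_pos: [0.5748, -0.2421, 0.0443]
ee_rot: [-0.534, -0.463, 0.535, -0.462]
ft_force: [0.5, -0.6, -0.1]
opening: 0.0599
```

Run:
```python
from h import *
s,p,R=pose();print(s["t"],p,s["opening"],s["ft_force"])
w=cap("wrist","w8");delta([.5744,-.2435,.042],-8.4)
```

```text
10.5833 [ 0.57482732 -0.24210824  0.04432831] 0.05987526057572655 [ 0.46491224 -0.63749817 -0.0648599 ]
shift mm (tool, before turn) [ 3.4 -1.   1. ] turn [ 0.15 -0.   -0.02]
```

View pics/w8.png

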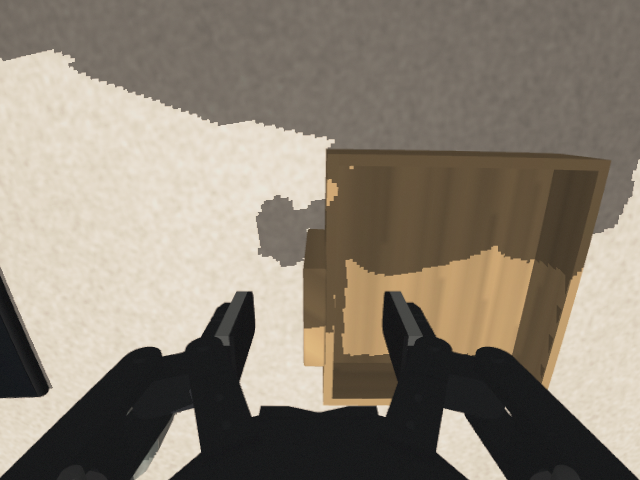

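Emit:
jog_arm(deltas=[[0.7, 1.5, -0.8, 0, 0, 0, 0], [0, 0, 0, 0, 0, 0, 0], [0, 0, 0, 0, 0, 0, 0], [0, 0, 0, 0, 0, 0, 0], [0, 0, 0, 0, 0, 0, 0], [0, 0, 0, 0, 0, 0, 0], [0, 0, 0, 0, 0, 0, 0], [0, 0, 0, 0, 0, 0, 0], [0, 0, 0, 0, 0, 0, 0]], newtons=35)

```text
t: 11.38
ee_pos: [0.5747, -0.2435, 0.0435]
ee_rot: [0.535, 0.462, -0.535, 0.463]
ft_force: [-2.1, 0.2, 5.5]
opening: 0.0092
```

Run:
```python
from h import *
s,p,R=pose();print(s["t"],p,s["opening"],s["ft_force"])
w=cap("wrist","w9");s=pose()[0];print(s["ee_pos"])
```

```text
11.3833 [ 0.57465241 -0.24352009  0.0435408 ] 0.009217671648937697 [-2.0617348   0.18189061  5.53057523]
[ 0.57467056 -0.24351921  0.04356695]
```

View pics/w9.png

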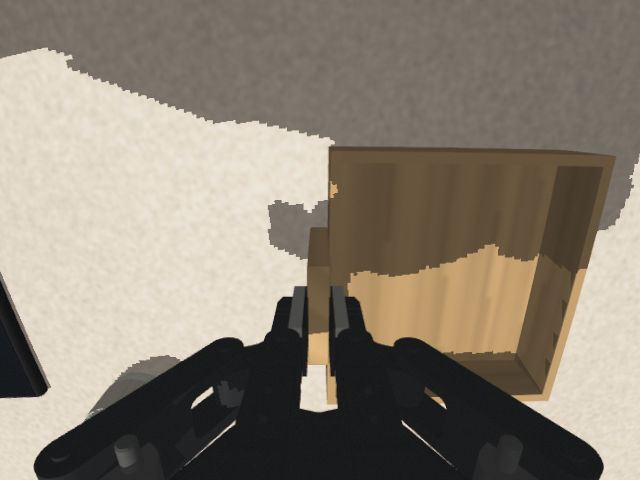

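Run:
```python
from h import *
w=load("w1")
for u in((192,207),(208,262),(168,278)):print("mouse",atz(w,u,.0))
d,_=delta([.5395,-.0115,.0436],-6.6);print(d/20)
```

```text
mouse [ 0.40823436 -0.05109873  0.        ]
mouse [ 0.41008304 -0.12366198  0.        ]
mouse [ 0.3524108  -0.13824615  0.        ]
shift mm (tool, before turn) [-1.000e-01 -6.840e+01 -2.245e+02] turn [-1.72  0.01 -0.03]
[-5.28144613e-03 -3.41873165e+00 -1.12243912e+01]
```

Emit:
jog_arm(deltas=[[0, 0, 0, 0, -0.9, 0, 0], [0, 0, 0, -3, -0.8, 0, 0], [0, 0, -3.4, -9.5, 0, 0, 0], [0, 0, -3.4, -12.5, 0, 0, 0], [0, 0, -3.4, -12.5, 0, 0, 0], [0, 0, -3.4, -12.5, 0, 0, 0], [0, 0, -3.4, -12.5, 0, 0, 0], [0, 0, -3.4, -12.5, 0, 0, 0], [0, 0, -3.4, -12.5, 0, 0, 0], [0, 0, -3.4, -12.5, 0, 0, 0], [0, 0, -3.4, -12.5, 0, 0, 0], [0, 0, -3.4, -12.5, 0, 0, 0], [0, 0, -3.4, -12.5, 0, 0, 0], [0, 0, -3.4, -12.5, 0, 0, 0], [0, 0, -3.4, -12.5, 0, 0, 0], [0, 0, -3.4, -12.5, 0, 0, 0], [0, 0, -3.4, -12.5, 0, 0, 0], [0, 0, -3.4, -12.5, 0, 0, 0], [0, 0, -3.4, -12.5, 0, 0, 0], [0, 0, 0, 0, 0, 0, 0]])

```text
t: 13.1
ee_pos: [0.5416, -0.0234, 0.0435]
ee_rot: [0.528, 0.471, -0.527, 0.471]
ft_force: [-2.1, 7.2, 9.4]
opening: 0.0091
```

Run:
```python
from h import *
s,p,R=pose();print(s["t"],p,s["opening"],s["ft_force"])
w=cap("wrist","w10");t=cap("top","t10");crop(t,200,130,400,280,4,"t10c");delta([.5395,-.0115,.0436],-6.6)
```

```text
13.1 [ 0.54157378 -0.02341873  0.04354473] 0.009050277883147625 [-2.10740726  7.21637944  9.38809279]
shift mm (tool, before turn) [ -0.   -3.5 -12. ] turn [ 0.12 -0.12 -0.01]
```

View pics/w10.png

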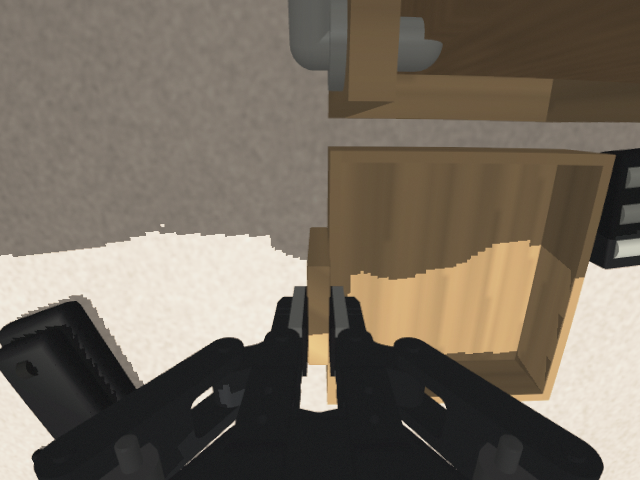

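View pics/t10c.png

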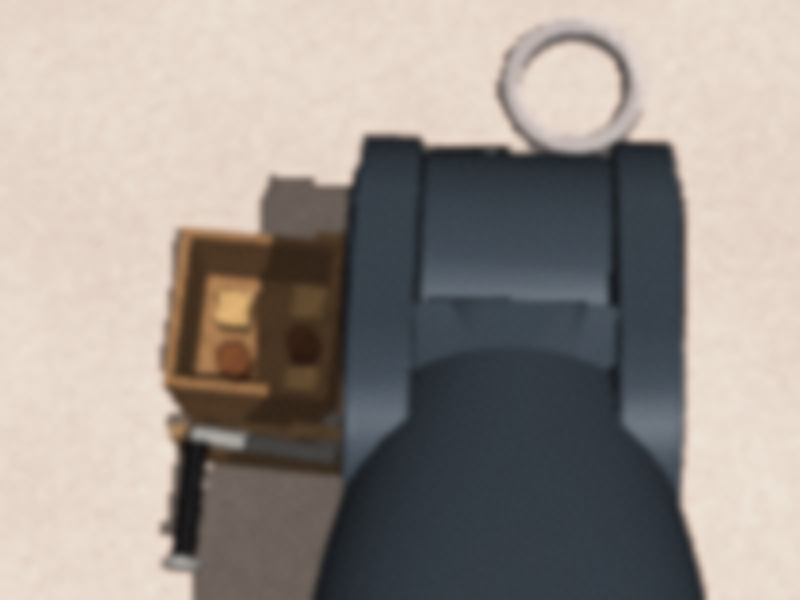

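Run:
```python
from h import *
w=load("w10")
x=np.array([.9934,-.113]);y=np.array([.113,.9936]);O=np.array([.6187,.0651])
for u in((332,117),(545,122),(330,147),(545,152)):
    a=atz(w,u,0)[:2];print(a,(x@(a-O)*1000).round(1),(y@(a-O)*1000).round(1))
```

```text
[0.55894576 0.06013661] -58.8 -11.7
[0.67337036 0.04609524] 56.5 -12.7
[0.55632028 0.04492859] -59.7 -27.1
[0.67463513 0.02998684] 59.5 -28.6
```

Emit:
jog_arm(deltas=[[0, 0, -1.2, -4.4, 0, 0, 0], [0, 0, -1.2, -4.4, 0, 0, 0], [0, 0, -1.1, -4.4, 0, 0, 0], [0, 0, 0, 0, 0, 0, 0], [0, 0, 0, 0, 0, 0, 0]])

```text
t: 13.62
ee_pos: [0.54, -0.0114, 0.0435]
ee_rot: [0.528, 0.47, -0.527, 0.471]
ft_force: [0.2, 1.2, 5.8]
opening: 0.009
```

Run:
```python
from h import *
s,p,R=pose();print(s["t"],p,s["opening"],s["ft_force"])
w=cap("wrist","w11");crop(w,280,60,640,300,2.2,"w11c")
```

```text
13.6167 [ 0.5399665  -0.01142849  0.04354451] 0.009000200000374827 [0.19754948 1.16072378 5.82711543]
```

View pics/w11c.png

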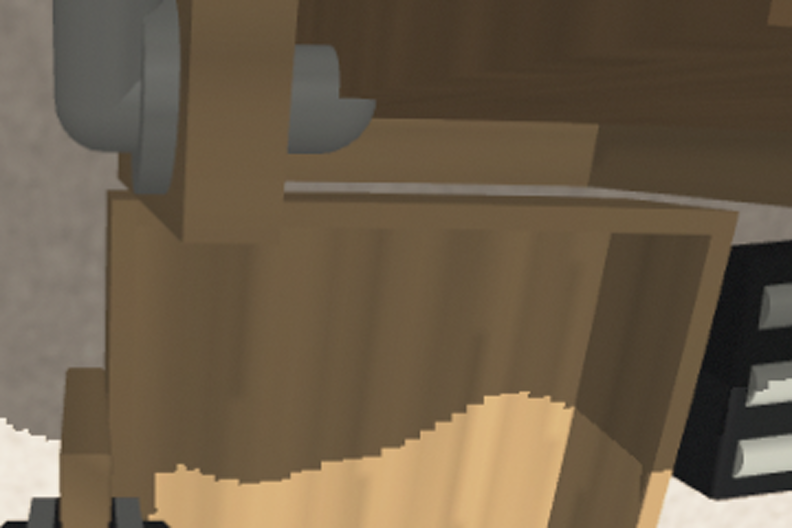

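Emit:
jog_arm(deltas=[[0.5, 0, 0, 0, 0, 0, 0], [0.5, 0, 0, 0, 0, 0, 0], [0.5, 0, 0, 0, 0, 0, 0], [0.5, 0, 0, 0, 0, 0, 0], [0.5, -20, 0, 0, 0, 0, 0], [0.5, -30, 0, 0, 0, 0, 0], [0.5, -35, 0, 0, 0, 0, 0], [0.5, -35, 0, 0, 0, 0, 0], [0.5, -35, 0, 0, 0, 0, 0], [0.5, -30, 0, 0, 0, 0, 0], [0.5, -15, 0, 0, 0, 0, 0], [0.5, 0, 0, 0, 0, 0, 0]])

```text
t: 14.67
ee_pos: [0.541, -0.0121, 0.2467]
ee_rot: [0.529, 0.469, -0.527, 0.472]
ft_force: [0.5, 0.5, 0.1]
opening: 0.0426
```

Emit:
jog_arm(deltas=[[0.5, 0, 0, 0, -6.9, 0, 0], [0.5, 0, 0, 0, -6.9, 0, 0], [0.5, 0, 0, 0, -6.9, 0, 0], [0.5, 0, 0, 0, -6.9, 0, 0], [0.5, 0, 0, 0, -6.9, 0, 0], [0.5, 0, 0, 0, -6.9, 0, 0], [0.5, 0, 0, 0, -6.9, 0, 0], [0.5, 0, 0, 0, -6.9, 0, 0], [0.5, 0, 0, 0, -6.9, 0, 0], [0.5, 0, 0, 0, -6.9, 0, 0], [0.5, 0, 0, 0, -6.9, 0, 0], [0.5, 0, 0, 0, -6.9, 0, 0], [0.5, 0, 0, 0, -7, 0, 0], [0.5, 0, 0, 0, 0, 0, 0], [0.5, 0, 0, 0, 0, 0, 0]])

```text
t: 15.92
ee_pos: [0.5394, -0.0121, 0.2424]
ee_rot: [0.043, 0.706, -0.043, 0.705]
ft_force: [1.0, -0.4, -0.7]
opening: 0.0426
```

Run:
```python
from h import *
s,p,R=pose();print(s["t"],p,s["opening"],s["ft_force"],s["q"].round(2))
w=cap("wrist","w12")
w=cap("top","t12");crop(w,200,130,400,280,4,"t12c")
d,_=delta([.5224,.1475,.235],83.5)
```

```text
15.9167 [ 0.53936049 -0.01207746  0.24236091] 0.04257308888229498 [ 0.9736651  -0.37114408 -0.66991572] [-0.02  0.3   0.1   1.38  0.    0.1 ]
shift mm (tool, before turn) [  7.7 156.3 -36.5] turn [-0.54 -0.04  0.  ]
```

View pics/w12.png

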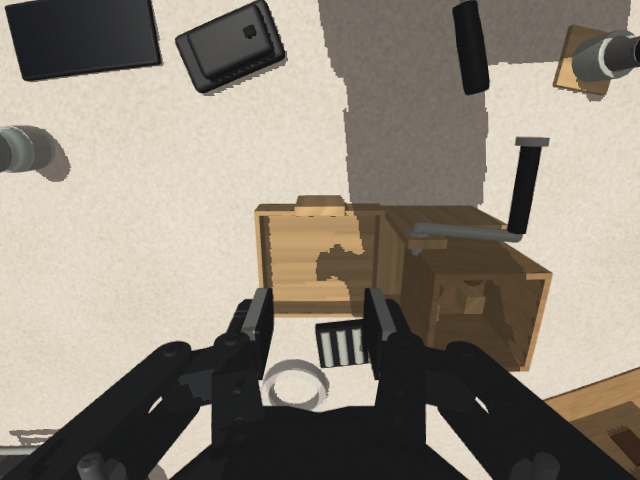

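View pics/t12c.png

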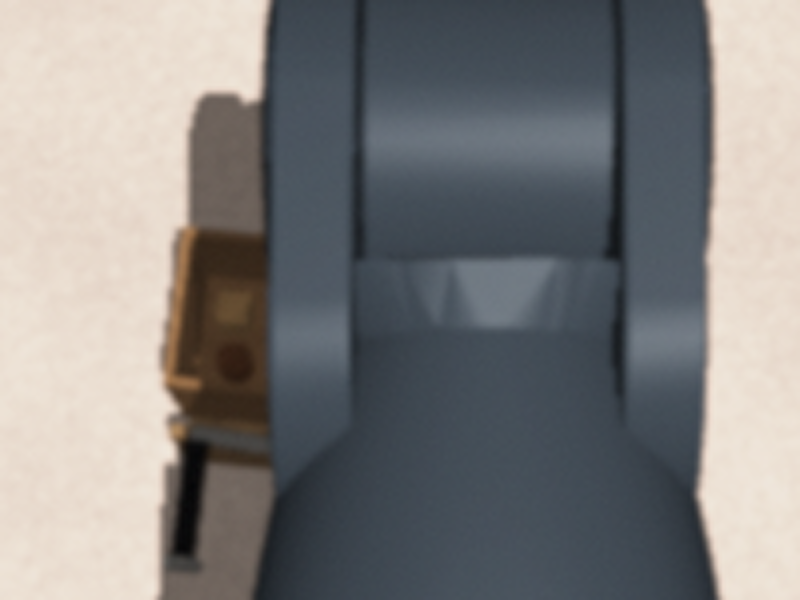

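```bash
cat >> h.py <<'E'
AX=Ro.from_euler('z',-6.5,degrees=True);O=np.array([.6187,.0651,0])
def st(x,y,z): return O+AX.apply(np.array([x,y,z])/1000)
def inst(P): return AX.inv().apply(np.array(P)-O)*1000
E
python3 - <<'E'
from h import *
w=load("w12");im=w["im"].copy()
L=[[st(-70,71,135),st(-136,71,135)]]
for a,b in((-60,-12),):
    L.append([st(-60,-12,0),st(60,-12,0)])
q=[(-45,0),(45,0),(45,90),(-45,90),(-45,0)]
for i in range(4):L.append([st(*q[i],160),st(*q[i+1],160)])
q=[(-65,-15),(65,-15),(65,-155),(-65,-155),(-65,-15)]
for i in range(4):L.append([st(*q[i],36),st(*q[i+1],36)])
for a,b in L:
    u=proj(w,np.array([a,b]));cv2.line(im,*[tuple(int(round(v)) for v in x) for x in u],(255,0,0),1)
crop(dict(im=im),240,120,570,390,2.2,"w12o")
for z in(.235,.116):delta(st(-105,71,z*1000),83.5)
E
```

```text
shift mm (tool, before turn) [  7.7 156.3 -36.5] turn [-0.54 -0.04  0.  ]
shift mm (tool, before turn) [126.7 156.4 -36.4] turn [-0.54 -0.04  0.  ]
```

View pics/w12o.png

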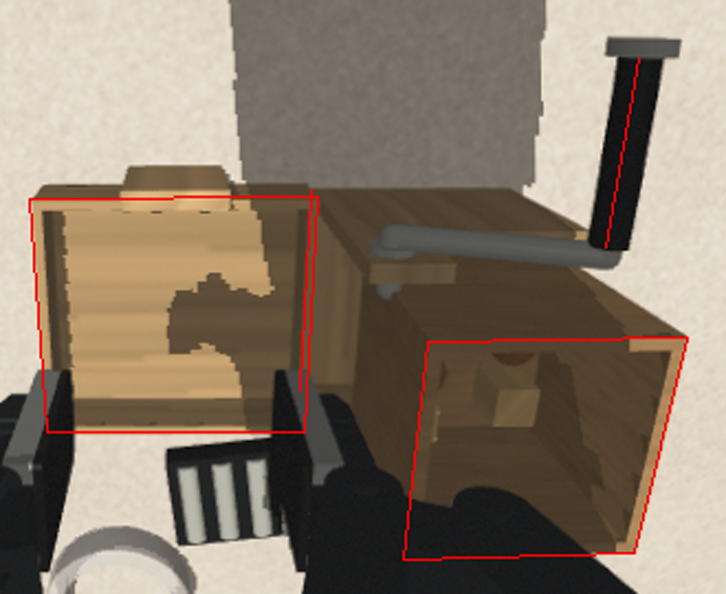

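Emit:
jog_arm(deltas=[[0.5, 0, 22.3, -5.2, -0.5, 0, 0], [0.5, 0, 22.3, -5.2, 0, 0, 0], [0.5, 0, 22.3, -5.2, 0, 0, 0], [0.5, 0, 22.3, -5.2, 0, 0, 0], [0.5, 0, 22.3, -5.2, 0, 0, 0], [0.5, 0, 22.3, -5.2, 0, 0, 0], [0.5, 0, 22.3, -5.2, 0, 0, 0], [0.5, 20, 0, 0, 0, 0, 0], [0.5, 20, 0, 0, 0, 0, 0], [0.5, 20, 0, 0, 0, 0, 0], [0.5, 20, 0, 0, 0, 0, 0], [0.5, 0, 0, 0, 0, 0, 0], [0.5, 0, 0, 0, 0, 0, 0]])

```text
t: 17.1
ee_pos: [0.5202, 0.1469, 0.1628]
ee_rot: [0.039, 0.707, -0.04, 0.705]
ft_force: [1.4, 0.4, 0.1]
opening: 0.0425
```

Run:
```python
from h import *
s,p,R=pose();print(s["t"],p,s["opening"],s["ft_force"],s["q"].round(2))
w=cap("wrist","w13")
delta(st(-105,71,115),83.5)
```

```text
17.1 [0.52021754 0.14689733 0.16279811] 0.042529639705142355 [1.40621233 0.40169186 0.13540272] [ 0.28  0.32 -0.07  1.19 -0.    0.39]
shift mm (tool, before turn) [48.9  0.6  1.4] turn [ 0.1   0.01 -0.01]
```

View pics/w13.png

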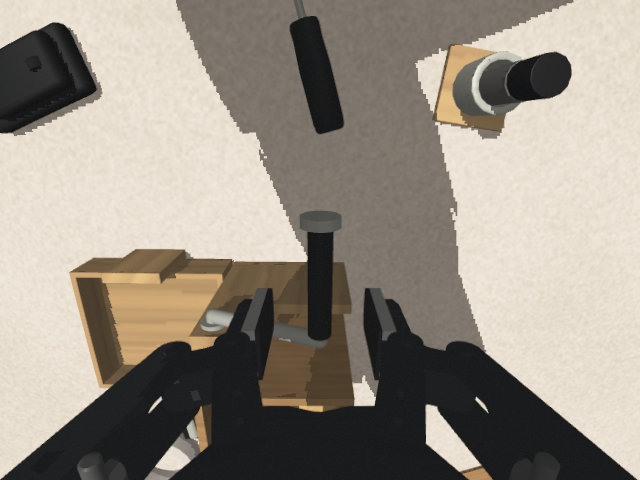

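Emit:
jog_arm(deltas=[[0.5, 20, 0.6, 1, 0, 0, 0], [0.5, 17, 0, 0, 0, 0, 0], [0.5, 10, 0, 0, 0, 0, 0], [0.5, 0, 0, 0, 0, 0, 0], [0, 0, 0, 0, 0, 0, 0], [0, 0, 0, 0, 0, 0, 0], [0, 0, 0, 0, 0, 0, 0], [0, 0, 0, 0, 0, 0, 0], [0, 0, 0, 0, 0, 0, 0], [0, 0, 0, 0, 0, 0, 0], [0, 0, 0, 0, 0, 0, 0]], newtons=35)

```text
t: 18.07
ee_pos: [0.5226, 0.1475, 0.1174]
ee_rot: [0.039, 0.705, -0.039, 0.707]
ft_force: [-0.5, -2.3, 8.0]
opening: 0.013
```

Run:
```python
from h import *
s,p,R=pose();print(s["t"],p,s["opening"],s["ft_force"],s["q"].round(2), inst(p))
w=cap("wrist","w14")
y0,z0=inst(p)[1:]
# arc: TCP offset const; grip angle 19.4 -> +tip
a0=np.arctan2(25,71);prev=(71.,25.)
for k in range(1,21):
    a=a0+2.5*k/20;q=(75.3*np.cos(a),75.3*np.sin(a));print(k,round(2.5*k/20,3),"toolx(down) %.1f tooly(+y) %.1f"%(-(q[1]-prev[1]),q[0]-prev[0]));prev=q
```

```text
18.0667 [0.52259797 0.14749005 0.1174164 ] 0.012997419911300297 [-0.54853333 -2.28983173  7.99953531] [ 0.28  0.35 -0.15  1.07 -0.    0.39] [-104.81109475   70.98137702  117.41640215]
1 0.125 toolx(down) -8.7 tooly(+y) -3.6
2 0.25 toolx(down) -8.1 tooly(+y) -4.7
3 0.375 toolx(down) -7.5 tooly(+y) -5.7
4 0.5 toolx(down) -6.7 tooly(+y) -6.6
5 0.625 toolx(down) -5.8 tooly(+y) -7.4
6 0.75 toolx(down) -4.9 tooly(+y) -8.0
7 0.875 toolx(down) -3.8 tooly(+y) -8.6
8 1.0 toolx(down) -2.7 tooly(+y) -9.0
9 1.125 toolx(down) -1.6 tooly(+y) -9.3
10 1.25 toolx(down) -0.4 tooly(+y) -9.4
11 1.375 toolx(down) 0.8 tooly(+y) -9.4
12 1.5 toolx(down) 1.9 tooly(+y) -9.2
13 1.625 toolx(down) 3.1 tooly(+y) -8.9
14 1.75 toolx(down) 4.1 tooly(+y) -8.4
15 1.875 toolx(down) 5.2 tooly(+y) -7.9
16 2.0 toolx(down) 6.1 tooly(+y) -7.2
17 2.125 toolx(down) 6.9 tooly(+y) -6.3
18 2.25 toolx(down) 7.7 tooly(+y) -5.4
19 2.375 toolx(down) 8.3 tooly(+y) -4.4
20 2.5 toolx(down) 8.8 tooly(+y) -3.4
```

View pics/w14.png

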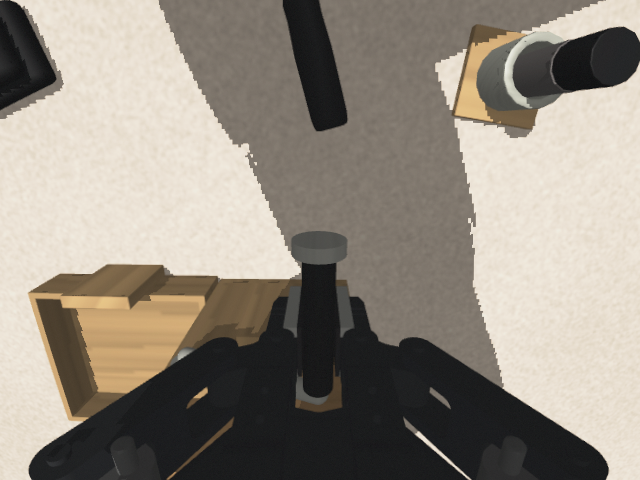

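Emit:
jog_arm(deltas=[[0, -4.4, -1.7, 0, 0, 0, 0], [0, -4.3, -1.9, 0, 0, 0, 0], [0, -4.1, -2.3, 0, 0, 0, 0], [0, -4.0, -2.4, 0, 0, 0, 0], [0, -3.8, -2.7, 0, 0, 0, 0], [0, -3.7, -3.0, 0, 0, 0, 0], [0, -3.4, -3.2, 0, 0, 0, 0], [0, -3.3, -3.4, 0, 0, 0, 0], [0, -3.0, -3.6, 0, 0, 0, 0], [0, -2.8, -3.8, 0, 0, 0, 0]])

```text
t: 18.95
ee_pos: [0.5196, 0.1226, 0.1551]
ee_rot: [0.041, 0.705, -0.036, 0.707]
ft_force: [-3.9, 23.3, 15.6]
opening: 0.0125
```

Run:
```python
from h import *
s,p,R=pose();print(s["t"],p,s["opening"],s["ft_force"],s["wrist_torque"],inst(p))
w=cap("wrist","w15")
```

```text
18.95 [0.5196159  0.12256468 0.1550693 ] 0.012460359316661692 [-3.87812902 23.32269965 15.59300446] [ 4.78443954  0.86557779 -0.06974762] [-104.95235971   45.87865114  155.06929602]
```

View pics/w15.png

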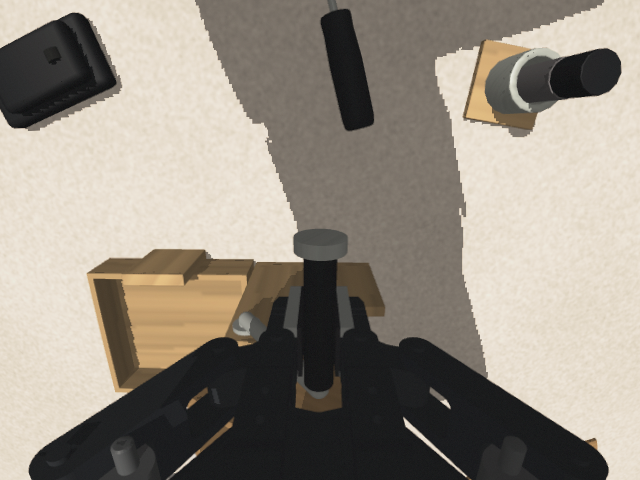

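Emit:
jog_arm(deltas=[[0, -3.1, -3.6, 0, 0, 0, 0], [0, -2.8, -3.8, 0, 0, 0, 0], [0, -2.6, -3.9, 0, 0, 0, 0], [0, -2.2, -4.1, 0, 0, 0, 0], [0, -1.5, -4.5, 0, 0, 0, 0], [0, -1.2, -4.5, 0, 0, 0, 0], [0, -0.9, -4.65, 0, 0, 0, 0], [0, -0.7, -4.65, 0, 0, 0, 0], [0, -0.4, -4.7, 0, 0, 0, 0], [0, 0, -4.7, 0, 0, 0, 0]])

```text
t: 19.83
ee_pos: [0.5144, 0.0778, 0.1698]
ee_rot: [0.04, 0.705, -0.038, 0.707]
ft_force: [-2.5, 6.7, 2.3]
opening: 0.0124
```

Run:
```python
from h import *
s,p,R=pose();print(s["t"],p,s["opening"],s["ft_force"],s["wrist_torque"],inst(p))
w=cap("wrist","w16");cap("scene","s16")
```

```text
19.8333 [0.51444505 0.07783878 0.16982862] 0.012377327261260552 [-2.46572044  6.71139664  2.26694219] [ 1.63901614  0.31824147 -0.10100791] [-105.02685511    0.85489639  169.82862483]
```

View pics/w16.png

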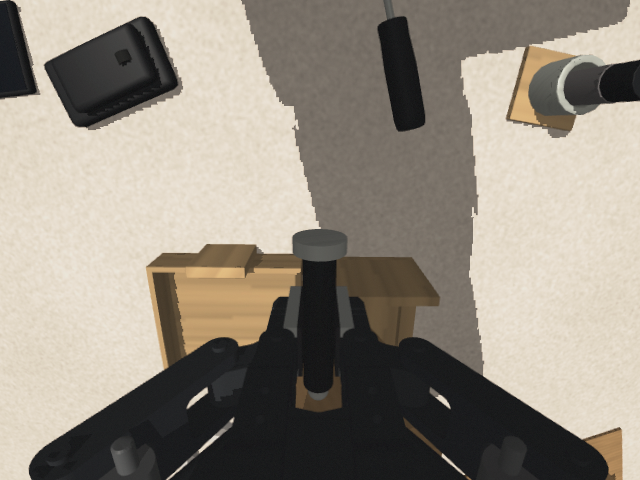

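View pics/s16.png

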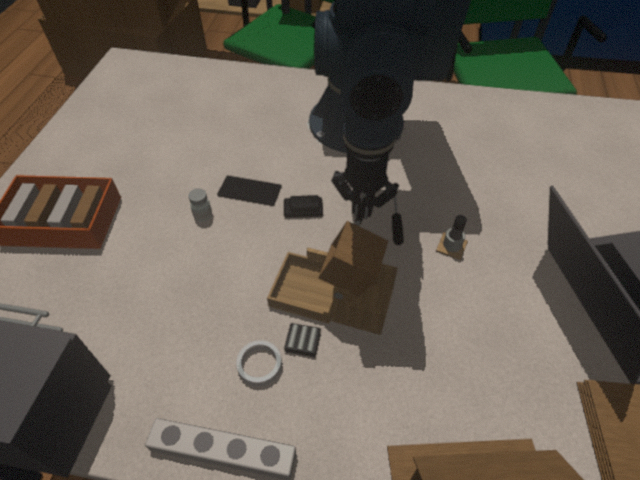

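Emit:
jog_arm(deltas=[[0, 0.2, -4.7, 0, 0, 0, 0], [0, 0.5, -4.7, 0, 0, 0, 0], [0, 0.8, -4.6, 0, 0, 0, 0], [0, 1.1, -4.6, 0, 0, 0, 0], [0, 1.4, -4.5, 0, 0, 0, 0], [0, 1.7, -4.4, 0, 0, 0, 0], [0, 1.9, -4.3, 0, 0, 0, 0], [0, 2.2, -4.1, 0, 0, 0, 0], [0, 1.7, -2.6, 0, 0, 0, 0], [0, 1.7, -2.6, 0, 0, 0, 0], [0, 1.8, -2.6, 0, 0, 0, 0], [0, 2, -2.4, 0, 0, 0, 0], [0, 2, -2.4, 0, 0, 0, 0], [0, 2.1, -2.4, 0, 0, 0, 0]])

```text
t: 21.1
ee_pos: [0.5089, 0.027, 0.1481]
ee_rot: [0.039, 0.706, -0.038, 0.706]
ft_force: [-0.6, 6.0, 3.9]
opening: 0.0127
```

Run:
```python
from h import *
s,p,R=pose();print(s["t"],p,s["opening"],s["ft_force"],s["wrist_torque"],inst(p))
w=cap("scene","s17");crop(w,230,180,430,345,4,"s17c")
w=cap("wrist","w17")
```

```text
21.1 [0.50887944 0.02697985 0.14813511] 0.012673021398907885 [-0.58819625  5.95566785  3.88463454] [ 1.71684074  0.16035276 -0.12296362] [-104.79929242  -50.30714671  148.13511149]
```

View pics/s17c.png

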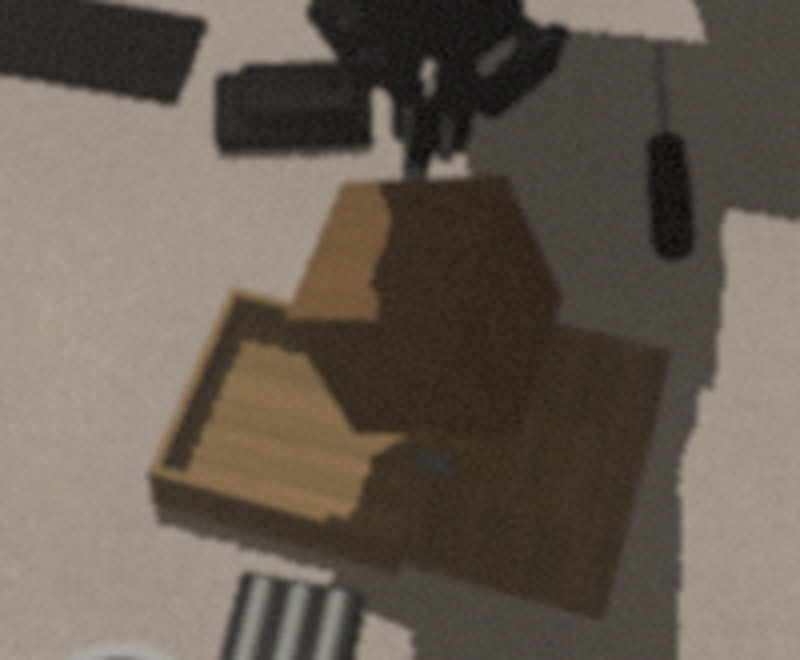

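View pics/w17.png

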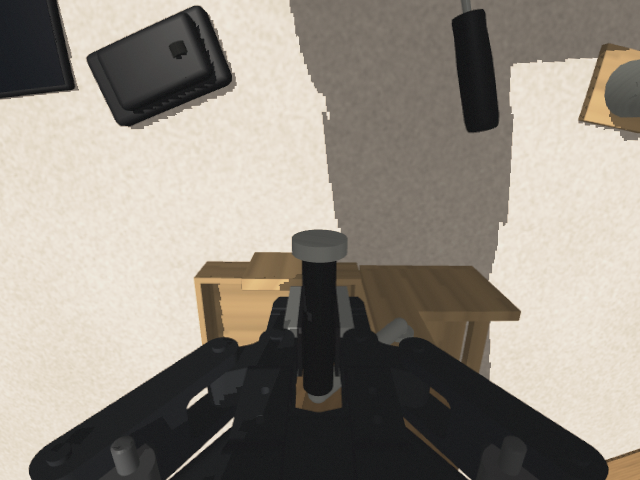

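Emit:
jog_arm(deltas=[[0, 1.7, -1.6, 0, 0, 0, 0], [0, 1.7, -1.6, 0, 0, 0, 0], [0, 1.7, -1.6, 0, 0, 0, 0], [0, 1.8, -1.5, 0, 0, 0, 0], [0, 1.9, -1.4, 0, 0, 0, 0], [0, 1.9, -1.4, 0, 0, 0, 0], [0, 1.9, -1.3, 0, 0, 0, 0], [0, 2, -1.3, 0, 0, 0, 0], [0, 2, -1.1, 0, 0, 0, 0], [0, 2.1, -1.1, 0, 0, 0, 0], [0, 2.1, -1.1, 0, 0, 0, 0], [0, 2.1, -1.1, 0, 0, 0, 0], [0, 2.2, -0.9, 0, 0, 0, 0], [0, 2.2, -0.9, 0, 0, 0, 0], [0, 2.2, -0.8, 0, 0, 0, 0], [0, 2.2, -0.8, 0, 0, 0, 0], [0, 1, -0.3, 0, 0, 0, 0], [0, 0, 0, 0, 0, 0, 0], [0, 0, 0, 0, 0, 0, 0]])

```text
t: 22.78
ee_pos: [0.5066, 0.0069, 0.115]
ee_rot: [0.039, 0.706, -0.039, 0.706]
ft_force: [-0.2, 5.6, 3.5]
opening: 0.0127
```

Run:
```python
from h import *
s,p,R=pose();print(s["t"],p,s["opening"],s["ft_force"],s["wrist_torque"],inst(p))
w=cap("scene","s18");crop(w,230,180,430,345,4,"s18c")
w=cap("wrist","w18")
```

```text
22.7833 [0.5065738  0.00691596 0.11495868] 0.012725498228460934 [-0.18211408  5.55571489  3.54239705] [ 1.30728453  0.05137856 -0.11198967] [-104.81881854  -70.50306821  114.95867811]
```

View pics/s18c.png

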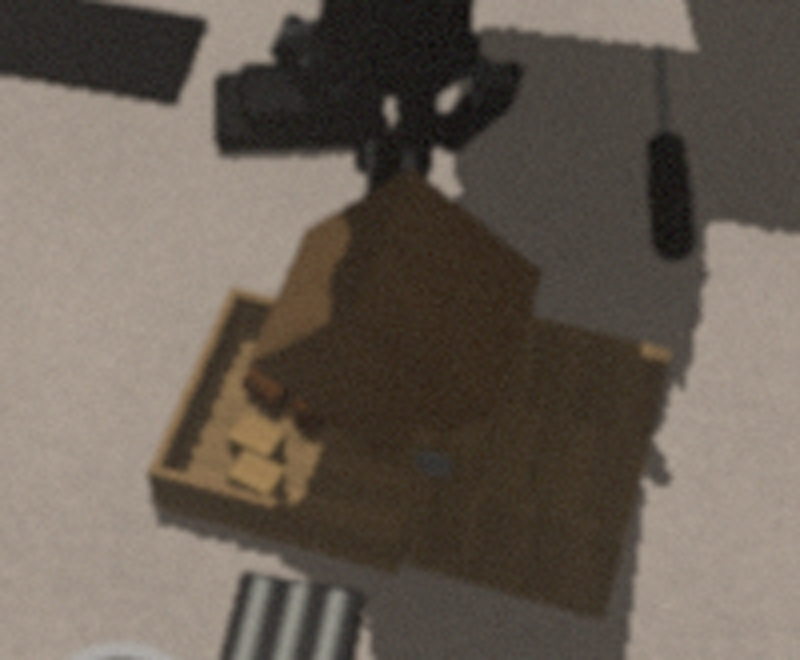

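View pics/w18.png

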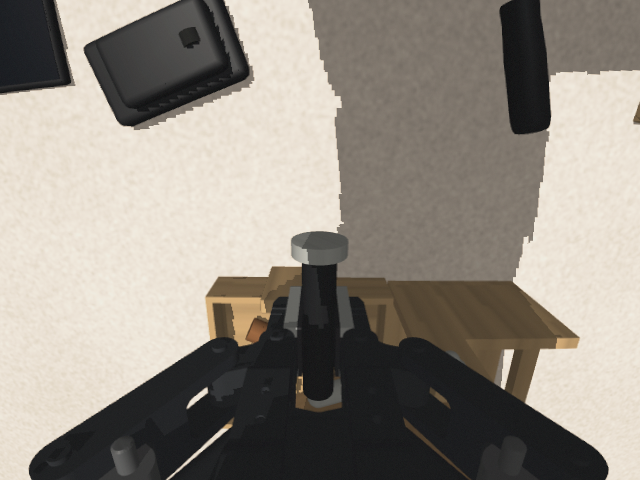

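Emit:
jog_arm(deltas=[[0, 0, 0, 0, 0, 0, 0], [0, 0, 0, 0, 0, 0, 0], [0, 0, 0, 0, 0, 0, 0], [0, 0, 0, 0, 0, 0, 0], [0, -4.4, 1.7, 0, 0, 0, 0], [0, -4.4, 1.7, 0, 0, 0, 0], [0, -4.2, 2.2, 0, 0, 0, 0], [0, -4.1, 2.2, 0, 0, 0, 0], [0, -3.9, 2.7, 0, 0, 0, 0], [0, -3.8, 2.7, 0, 0, 0, 0], [0, -3.5, 3.1, 0, 0, 0, 0], [0, -3.4, 3.2, 0, 0, 0, 0], [0, -3, 3.6, 0, 0, 0, 0], [0, -3, 3.6, 0, 0, 0, 0], [0, -2.6, 4, 0, 0, 0, 0], [0, -2.6, 4, 0, 0, 0, 0]])

```text
t: 24.22
ee_pos: [0.5103, 0.0396, 0.1585]
ee_rot: [0.038, 0.706, -0.041, 0.706]
ft_force: [-2.3, -14.6, 11.8]
opening: 0.0127
```

Run:
```python
from h import *
s,p,R=pose();print(s["t"],p,s["opening"],s["ft_force"],s["wrist_torque"],inst(p))
w=cap("scene","s19");crop(w,230,180,430,345,4,"s19c")
w=cap("top","t19");crop(w,200,130,400,280,4,"t19c")
```

```text
24.2167 [0.51027896 0.03957571 0.15853132] 0.012709249225762234 [ -2.29538906 -14.64006     11.76548511] [-3.20861923  0.50481764 -0.02887136] [-104.834666    -37.63382795  158.53131754]
```

View pics/s19c.png

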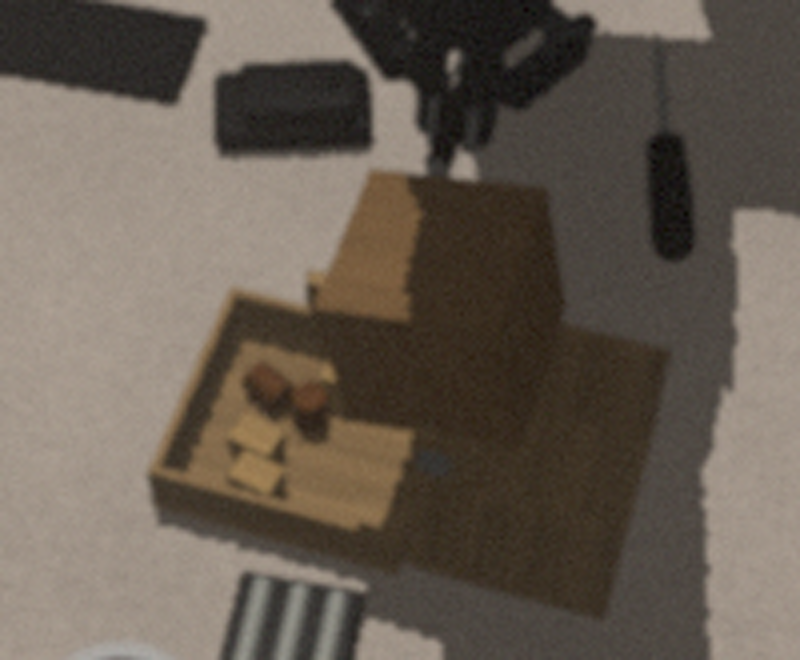

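View pics/t19c.png

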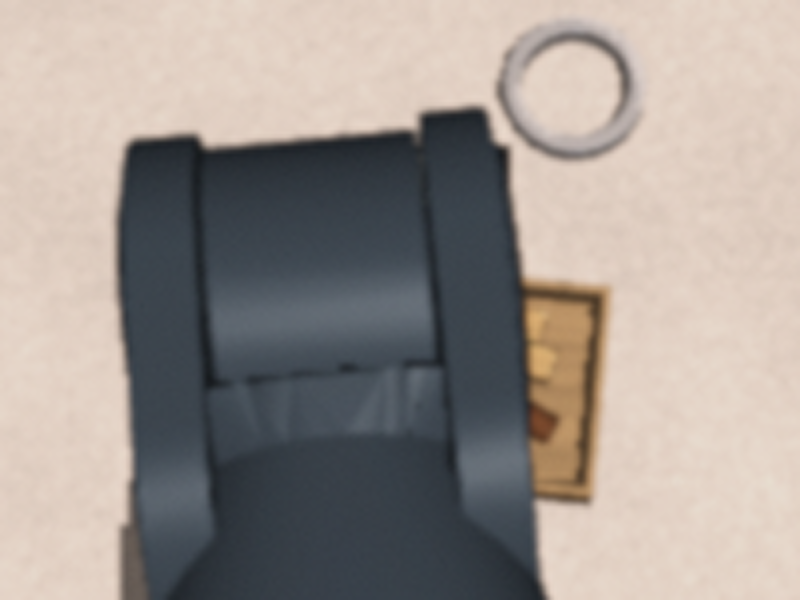

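Emit:
jog_arm(deltas=[[0, -2.6, 4.0, 0, 0, 0, 0], [0, -2.6, 4.0, 0, 0, 0, 0], [0, -2.1, 4.3, 0, 0, 0, 0], [0, -1.5, 4.4, 0, 0, 0, 0], [0, -1.0, 4.6, 0, 0, 0, 0], [0, -0.9, 4.6, 0, 0, 0, 0], [0, -0.5, 4.7, 0, 0, 0, 0], [0, -0.3, 4.7, 0, 0, 0, 0], [0, 0.2, 4.7, 0, 0, 0, 0], [0, 0.2, 4.7, 0, 0, 0, 0], [0, 0.7, 4.7, 0, 0, 0, 0], [0, 0.9, 4.6, 0, 0, 0, 0], [0, 1.3, 4.5, 0, 0, 0, 0], [0, 1.4, 4.5, 0, 0, 0, 0]])

```text
t: 25.48
ee_pos: [0.5176, 0.1034, 0.1653]
ee_rot: [0.039, 0.705, -0.04, 0.707]
ft_force: [1.0, -6.6, 6.5]
opening: 0.0125
```

Run:
```python
from h import *
s,p,R=pose();print(s["t"],p,s["opening"],s["ft_force"],s["wrist_torque"],inst(p))
w=cap("scene","s20");crop(w,230,180,430,345,4,"s20c")
```

```text
25.4833 [0.51759543 0.10339557 0.1653064 ] 0.012461132049010712 [ 1.03337535 -6.57670529  6.51596894] [-1.57576527 -0.26340295 -0.08314885] [-104.78983988   26.60403822  165.30639667]
```

View pics/s20c.png

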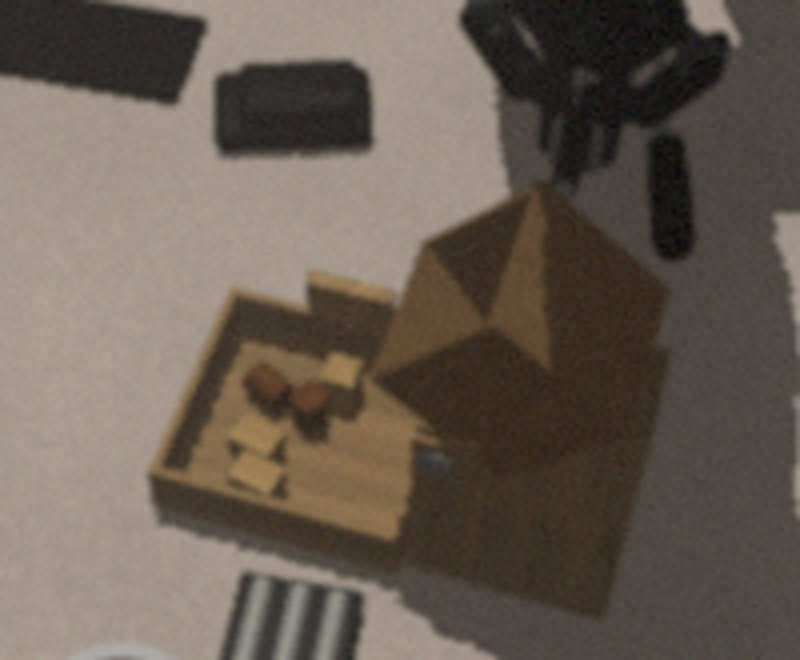

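Emit:
jog_arm(deltas=[[0, 1.8, 4.3, 0, 0, 0, 0], [0, 1.9, 4.3, 0, 0, 0, 0], [0, 2.4, 4, 0, 0, 0, 0], [0, 2.5, 4, 0, 0, 0, 0], [0, 2.9, 3.7, 0, 0, 0, 0], [0, 2.9, 3.7, 0, 0, 0, 0], [0, 3.3, 3.3, 0, 0, 0, 0], [0, 3.4, 3.3, 0, 0, 0, 0], [0, 3.7, 2.9, 0, 0, 0, 0], [0, 3.8, 2.8, 0, 0, 0, 0], [0, 4, 2.4, 0, 0, 0, 0], [0, 4.1, 2.3, 0, 0, 0, 0], [0, 4.3, 1.8, 0, 0, 0, 0], [0, 4.4, 1.8, 0, 0, 0, 0], [0, 1.5, 0.5, 0, 0, 0, 0], [0, 1.5, 0.4, 0, 0, 0, 0], [0, 0, 0, 0, 0, 0, 0]])

```text
t: 26.95
ee_pos: [0.5227, 0.1478, 0.1182]
ee_rot: [0.039, 0.705, -0.04, 0.707]
ft_force: [-9.5, -15.8, 37.5]
opening: 0.0123
```

Run:
```python
from h import *
s,p,R=pose();print(s["t"],p,s["opening"],s["ft_force"],s["wrist_torque"],inst(p))
w=cap("scene","s21");crop(w,230,180,430,345,4,"s21c")
```

```text
26.95 [0.52267898 0.14780496 0.11815767] 0.01229762276709883 [ -9.52664574 -15.78242762  37.52113742] [-3.15279782  1.79422386 -0.12416212] [-104.76624848   71.30343738  118.15767094]
```

View pics/s21c.png

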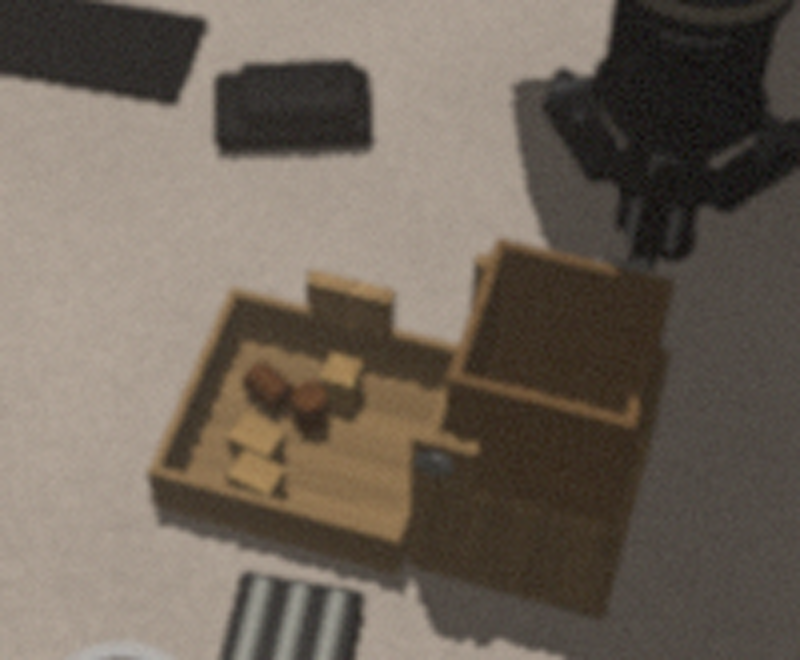

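Emit:
jog_arm(deltas=[[0.5, 0, 0, 0, 0, 0, 0], [0.5, 0, 0, 0, 0, 0, 0], [0.5, 0, 0, 0, 0, 0, 0], [0.5, 0, 0, 0, 0, 0, 0], [0.5, 0, 0, 0, 0, 0, 0], [0.5, -10, 0, 0, 0, 0, 0], [0.5, -25, 0, 0, 0, 0, 0], [0.5, -25, 0, 0, 0, 0, 0], [0.5, -25, 0, 0, 0, 0, 0], [0.5, -25, 0, 0, 0, 0, 0], [0.5, -10, 0, 0, 0, 0, 0], [0.5, 0, -15, -30, 0, 0, 0], [0.5, 0, -15, -30, 0, 0, 0], [0.5, 0, -15, -30, 0, 0, 0], [0.5, 0, -15, -30, 0, 0, 0], [0.5, 0, 0, 0, 0, 0, 0], [0.5, 0, 0, 0, 0, 0, 0]])

```text
t: 28.42
ee_pos: [0.3952, 0.1022, 0.2364]
ee_rot: [0.039, 0.706, -0.039, 0.706]
ft_force: [0.8, 1.0, 0.1]
opening: 0.0426
```

Run:
```python
from h import *
s,p,R=pose();print(s["t"],p,s["opening"],s["ft_force"],inst(p))
w=cap("wrist","w22");t=cap("top","t22");S=cap("scene","s22")
L=[[st(-70,71,135),st(-136,71,135)],[st(-60,-12,0),st(60,-12,0)]]
q=[(-45,0),(45,0),(45,90),(-45,90),(-45,0)]
for i in range(4):L.append([st(*q[i],160),st(*q[i+1],160)])
im=w["im"].copy()
for a,b in L:
    u=proj(w,np.array([a,b]));cv2.line(im,*[tuple(int(round(v)) for v in x) for x in u],(255,0,0),1)
cv2.imwrite("pics/w22o.png",im[:,:,::-1]);crop(t,170,120,480,320,2.5,"t22c")
crop(S,150,170,480,370,2.4,"s22c")
```

```text
28.4167 [0.39517107 0.10215258 0.23635524] 0.04255244025237087 [0.80272163 0.96244035 0.08209287] [-226.28652187   11.51021277  236.35523771]
```

View pics/w22o.png

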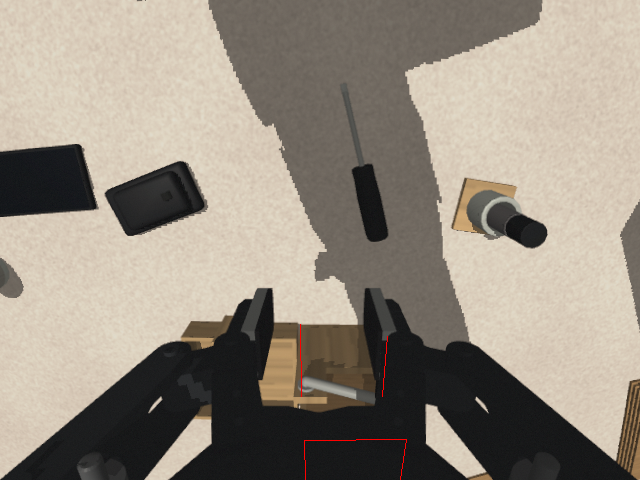

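View pics/t22c.png

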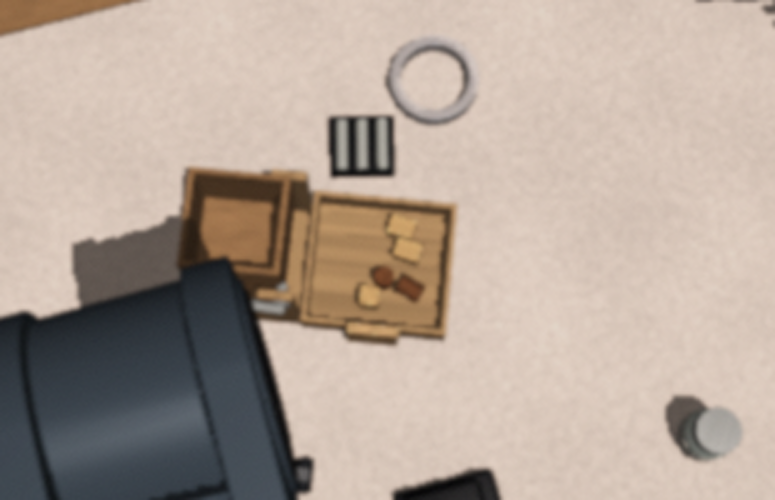

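View pics/s22c.png

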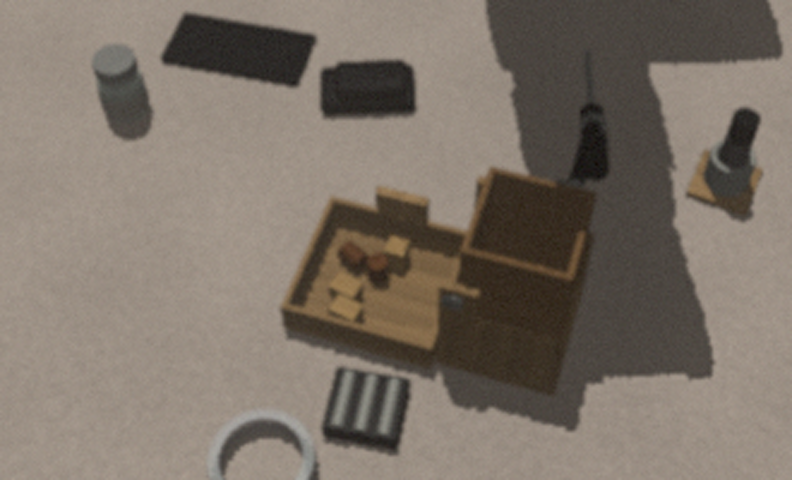

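Run:
```python
from h import *
d,_=delta([.5394,-.0121,.2424],83.5);print(d/6)
```

```text
shift mm (tool, before turn) [ -6.5 -98.5 154.3] turn [ 0.2   0.02 -0.01]
[ -1.07915198 -16.41777612  25.71019741]
```

Emit:
jog_arm(deltas=[[0.5, -1, -16.4, 25.7, 0, 0, 0], [0.5, -1, -16.4, 25.7, 0, 0, 0], [0.5, -1, -16.4, 25.7, 0, 0, 0], [0.5, -1, -16.4, 25.7, 0, 0, 0], [0.5, -1, -16.4, 25.7, 0, 0, 0], [0.5, -1, -16.4, 25.7, 0, 0, 0], [0.5, 0, 0, 0, 0, 0, 0], [0.5, 0, 0, 0, 0, 0, 0]])

```text
t: 29.23
ee_pos: [0.5399, -0.013, 0.2405]
ee_rot: [0.039, 0.707, -0.039, 0.705]
ft_force: [-0.4, -0.4, -0.2]
opening: 0.0427
```

Run:
```python
from h import *
w=cap("wrist","w23")
L=[[st(-70,71,135),st(-136,71,135)]]
q=[(-45,0),(45,0),(45,90),(-45,90),(-45,0)]
for i in range(4):L.append([st(*q[i],160),st(*q[i+1],160)])
im=w["im"].copy()
for a,b in L:
    u=proj(w,np.array([a,b]));cv2.line(im,*[tuple(int(round(v)) for v in x) for x in u],(255,0,0),1)
crop(dict(im=im),240,120,570,390,2.2,"w23o")
print(inst(pose()[1]))
```

```text
[-70.3328405  -85.93961375 240.891168  ]
```

View pics/w23o.png

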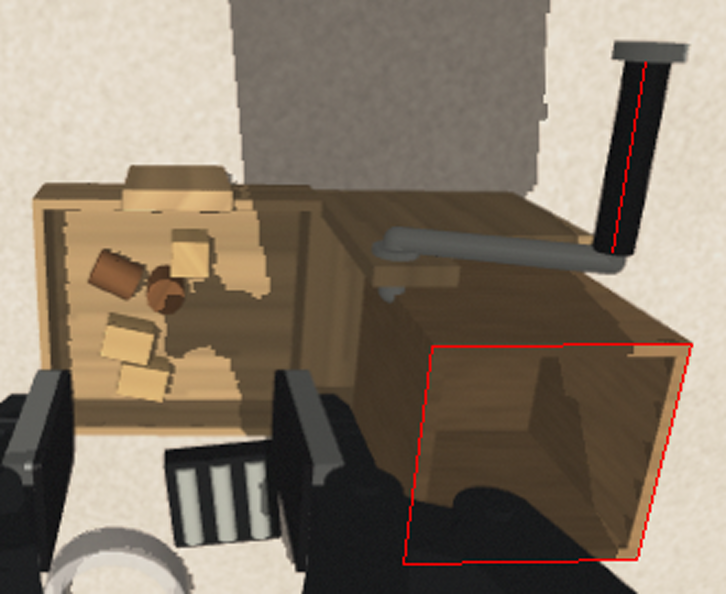

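The overlay puts the bin and crank exactly on the upright model, as they were before tipping. The bin is empty, and two dowels and three blocks lie in the tray. The robot touches nothing.

```bash
python3 -c "
from cell import job;print(job.hand_in())"
```

```text
the job is handed in; nothing more can be done
None
```

The job is done and handed in at about 29 s of the 72 s allowed.

- **Glue stick:** I took it from in front of the hopper. It now stands in its ring stand, as the wrist and scene pictures show.
- **Tray:** I slid it along the table by its tab, without lifting it, to about 3 mm from the front of the hopper base. It lies flat there.
- **Bin:** I tipped it to its stop at about 2.5 rad and cranked it back until it pressed on its rest with about 37 N on the crank. The last wrist picture puts the bin rim and crank on the upright model, as they were before tipping.
- **Pieces:** The bin is empty, and all three blocks and both dowels are in the tray.
- **Other things:** I saw no movement of the jar, tape, mouse, phone, screwdriver or battery pack between the first and last pictures. I checked this by eye.
- **End state:** The gripper is clear of everything.

**Disagreements:** No check failed. The top camera read a few millimetres off from the scene camera, most of all on the ring stand, so I used the wrist camera for placing. While I turned the crank, forces reached 23 N sideways at one point, probably because the bar slipped about 3 mm in the pads, and I corrected the path.

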